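# Reset the drip stand for the cup and cap it

### The job

Lower the drip stand's arm to suit the cup standing under it: squeeze the red release lever and, keeping it squeezed, slide the arm down to the lowest notch at which the dripper still clears the cup; let go so that the catch springs in, and push the arm down gently, without forcing the lever or catch, until it rests firmly on that notch and cannot sink when water is poured. Then set the green cap squarely on the dripper, without dropping it. The dripper must not touch the cup, and leave the cups, kettle and jar where they are.

Things in the scene. Friction and masses are not known exactly. Their poses are not given: they have to be found in the camera images.
- stand: dark steel U-shaped foot (162 mm wide, 12 mm high) of the drip stand, fixed to the counter; origin on the counter at the post's axis. +y points to the handle's side, -y to the dripper's; +x is the lever's side. The steel post (20 x 14 mm, top at about 255 mm) is clamped in the foot up to 6 mm higher or lower from stand to stand; it has five notches 30 mm apart in its +x edge.
- slide_arm: sliding arm, 0.6 kg: a grey sleeve (56 mm high) on the post with the handle on its +y side, the dripper on -y. Origin on the post's axis at half height of the handle; axes as the stand's. Slides only vertically; its guide's friction (8 N) just holds its weight, catch out or in: 2 N pushes it down, 14 N up, 2 to 3 N more while the released catch rubs between notches; 10 N beds it well.
- handle_grip (a point): point in the handle, fixed to the arm, 85 mm from the post's axis, 15 mm below the handle's flat top (handle 30 mm high). Pinch along the stand's x axis: the black fixed grip (16 mm thick, 98 mm long) has its outer face 16 mm to -x; the red paddle's outer face is 25 mm to +x at rest, 8 mm when fully squeezed, clear of the notches below 15 mm (31 mm over both).
- release: red lever on a vertical pin on the arm (origin, 28 mm from the post's axis); its far end is the catch tooth, 7 mm high, in slot-like notches 19 mm high: an engaged arm has 12 mm of vertical play and rests only when the tooth bears on the notch's floor. Squeezing takes 3.5 N to start, 8 N fully. Over 20 N, squeezing the lever or pressing the catch on the post, bends it.
- paddle (a point): middle of the outer face of the lever's paddle (5 mm thick, 60 mm long, 30 mm high), 85 mm from the post's axis. In the arm's frame its x is +25 mm at rest (catch fully in a notch), about +16 mm when the catch rests on the post between notches, and +8 mm fully squeezed.
- spout (a point): lowest point of the aluminium dripper, on its axis, 115 mm from the post's axis, 40 mm lower than the handle's half height. With the arm resting on a notch it is 40, 70, 100, 130 or 160 mm (all +-6 mm, with the post) above the counter: 9 to 21 mm over the cup's rim on the right notch. At the start the catch is somewhere in the 160 mm notch.
- dripper_mouth (a point): centre of the dripper's open round mouth, level with its rim (outer diameter 100 mm, inner 92 mm), 65 mm straight above the spout; fixed to the arm.
- short_glass_rim (a point): centre of the rim of the short greenish glass, 74 mm across, 55 mm high (origin at its rim). One of the three cups stands on the counter under the dripper, the other two stand aside.
- mug_rim (a point): centre of the rim of the white enamel mug, 82 mm across, 85 mm high, with a handle.
- tall_glass_rim (a point): centre of the rim of the tall amber glass, 74 mm across, 115 mm high.
- cap_knob (a point): middle of the upright knob (22 mm across, 24 mm tall) of the green plastic cap, 45 g; the knob stands on the cap's 106 mm disc, whose top is 12 mm below this point. The cap lies upright on a bamboo coaster 8 mm thick.
- cap_seat (a point): centre of the underside of the cap's disc (4 mm thick), 16 mm below the knob's middle. Below it projects a spigot 84 mm across and 8 mm deep that drops into the dripper's mouth; when capped this point coincides with the mouth's centre.
- kettle: squat aluminium kettle, 176 mm across, 180 mm high over its black handle; origin under its centre.
- jar: lidded glass jar with a wire latch, 94 mm across, 134 mm high; origin under its centre.
Not all that is in view belongs to the job. Of the things like the part that bears short_glass_rim, leave any that is blue or pink; of the rest the larger one is meant.

How it is judged:
On the way, in this order (a step that is already met when the one before it is completed fails the run):
1. the lever is held squeezed and the arm is on its way down (x of paddle in the frame of slide_arm below 0.0158 m and distance of spout from where it was at the start of the episode above 0.015 m), for 0.1 s.
2. let go: the lever is back out and the catch bears on the floor of the right notch (((horizontal distance between short_glass_rim and spout below 0.025 m and z of spout in the frame of short_glass_rim between 0.006 and 0.024 m) or (horizontal distance between mug_rim and spout below 0.025 m and z of spout in the frame of mug_rim between 0.006 and 0.024 m) or (horizontal distance between tall_glass_rim and spout below 0.025 m and z of spout in the frame of tall_glass_rim between 0.006 and 0.024 m)) and x of paddle in the frame of slide_arm above 0.022 m and contact force between release and anything else above 4 N and contact force between the fingers and release below 0.5 N), for 0.2 s.
3. then the cap is set on the dripper (horizontal distance between cap_seat and dripper_mouth below 0.006 m and z of cap_seat in the frame of dripper_mouth between -0.003 and 0.002 m and angle between cap_seat's own z axis and vertical below 0.06 rad), for 0.2 s.
At the end, for the whole second after the job is handed in: Catch bearing with over 4 N on the lowest notch that clears the cup under the dripper (spout 6 to 24 mm over that rim, rim centre within 25 mm of it sideways), paddle back within 3 mm of rest, cap at rest on the mouth (centred to 6 mm, height -3/+2 mm, level to 0.06 rad) (all of step 3 and ((horizontal distance between short_glass_rim and spout below 0.025 m and z of spout in the frame of short_glass_rim between 0.006 and 0.024 m) or (horizontal distance between mug_rim and spout below 0.025 m and z of spout in the frame of mug_rim between 0.006 and 0.024 m) or (horizontal distance between tall_glass_rim and spout below 0.025 m and z of spout in the frame of tall_glass_rim between 0.006 and 0.024 m)) and x of paddle in the frame of slide_arm above 0.022 m and contact force between release and anything else above 4 N and linear speed of cap below 0.02 m/s); the robot touches nothing.
It fails at once if the lever or its catch was forced (over 20 N) (contact force between release and anything else above 20 N).
It fails at once if the arm or dripper struck a cup (contact force between slide_arm and short_glass above 1 N or contact force between slide_arm and mug above 1 N or contact force between slide_arm and tall_glass above 1 N).
It fails at once if a cup, the kettle or the jar was shifted over 15 mm (distance of any of short_glass_rim, mug_rim, tall_glass_rim, kettle, jar from where it was at the start of the episode above 0.015 m).
It fails at once if the cap was dropped (contact force between the fingers and cap below 0.05 N and linear speed of cap above 0.5 m/s).
It also fails if it takes over 69 s, if anything falls off the work surface, if the arm or the gripper's body presses on something with over 40 N, if the wrist force passes 120 N, or if a joint passes its speed limit or range.

### The arm

A 6-joint arm with a two-finger parallel gripper is mounted at the origin on the work surface. World frame = base frame: x ahead of the robot, y to its left, z up, the work surface at z = 0. Lengths are in m, angles in rad, forces in N, time in s.
With the tool pointing down it reaches from about 0.425 to 0.95 m from the base axis. Payload 3.5 kg.
Tool frame: the origin (TCP) lies between the finger pads; the fingertips stand 11 mm ahead of it and the grasp point (between the pads) lies 8 mm behind it (ctrl.tcp_to_tips is the distance from the TCP to the fingertips, in m); z points along the fingers, y is the direction in which the jaws open and shut (so a half turn about z gives the same grasp; the last joint's range is limited). The gripper opens to 85 mm and grips with 20 to 120 N. Pads are 22 mm wide; open, the fingers measure 114 mm over their backs; the gripper's body (76 mm by 85 mm) begins 54 mm behind the grasp point. The pads swing forward as they close: fully open they stand 13 mm farther back than shut.
Start: joints at [1.18, 0.286, 1.577, -0, 1.279, -0.15], TCP at [0.161, 0.656, 0.242] pointing down, gripper open.
Joint ranges: [-2.77, 2.77], [-0.9, 2.22], [0.21, 2.48], [-1.53, 4.67], [0.24, 2.81], [-2.84, 2.84]. Speed limits (rad/s): [2.79, 2.79, 3.14, 3.14, 3.14, 3.14].

### API

Orientations are given as a unit quaternion [x, y, z, w].
In Python, from plant import monitor, vision, workorder, ctrl gives the robot as it stands.
- The arm moves only by the tool jog_arm, never from a script. Its argument "series" is a list of rows, each a list of 4 numbers: the shift along the tool's x, y, z in m, then the turn about the tool's z in rad. In form: [[tx, ty, tz, spin], ...]. A call has exactly 8 rows; each row shifts and turns the pose as measured when the row begins, along the tool's axes as they then stand; what a row does not reach is not made up. A row lasts 1/12 s, in which the tool goes at most 41.7 mm and 7.16 degrees, less where a joint would pass 70% of its speed; a pose out of reach is approached as far as the arm can. A call is refused whole if a number of a shift passes 0.0417 or a number of a turn 0.125, either way. A call with a gripper value outside its range is refused whole. "grip" is the finger opening in m, from 0 to 0.0854, set as the call begins (left out, the last holds). The fingers move at their own pace and stop on an object; "grip_force" is the grip in N (left out, the last holds). Time passes only in rows, so rows that do not move let the fingers close, or fill a call up. It gives the time, the measured TCP pose, the force and the opening at its end, in the units of the state.
- monitor.get_state(): the state, without advancing time (a new reading comes with each control period).
- vision.read_camera(name): name is "scene" or "side" or "wrist"; returns the picture (420x560x3 uint8, red, green, blue); there is no depth.
- vision.get_calibration(name): a dict with "vfov" (degrees; the focal length in pixels is half the picture's height over the tangent of half this angle, whatever the lens; pixels are square), "cx", "cy" (the principal point, pixels), "R" (3x3) and "t" (3): a world point X has camera coordinates R X + t. Camera axes: x right, y down, z forward; pixel columns grow to the right and rows downward; lengths in m; the calibration is good to about 2 mm. A picture is of the moment at which its call begins: read the wrist's pose just before it. get_calibration takes no time and is no camera call; for the wrist camera it gives the pose at the moment of the call.
- workorder.sign_off(): hands the job in, once; it reports no verdict.
The state is a dict: "time": time; "qpos": joint angles; "dq": joint speeds; "joint_efforts": joint torques, N m; "eef_pos": TCP position; "tcp_rot": TCP orientation; "contact_force": force on the tool from outside, world axes, zero at the start; "wrist_torque": the same for the moment, N m; "opening": opening from 0.0 (shut) to 1.0 (fully open).
Only numpy, scipy, OpenCV 4.12 (cv2) and the standard library are available. Lean on these libraries where they do the work, as an engineer would, in place of code of your own. Each camera call takes 0.05 s, during which the arm holds its last target.

## Working session

There is one attempt and no reset: what is moved stays moved. The work goes in short steps, Python scripts to look and compute and a tool call to move; the robot and the scene stay as the last step left them, time stands still between calls to the robot, and variables do not carry over. Pictures are saved under pics/ and viewed, and the job is handed in when it is done.

Besides the shell and the picture viewer there is one more tool, called after "Call:" by a JSON object that holds its "op" and its "data", one argument or row to a line. jog_arm: Moves the arm, as the interface text tells. Its arguments: {"type":"object","properties":{"series":{"type":"array","items":{"type":"array","items":{"type":"number"}}},"grip":{"type":"number"},"grip_force":{"type":"number"}},"required":["series"]}

```bash
ls; mkdir -p pics; cat > h.py <<'E'
import numpy as np,cv2
from plant import monitor,vision,workorder,ctrl
def cal(n):
    c=vision.get_calibration(n);return c
def K(c):
    f=210/np.tan(np.radians(c['vfov'])/2);return f,c['cx'],c['cy']
def ray(c,u,v):
    f,cx,cy=K(c);R=np.array(c['R']);t=np.array(c['t'])
    d=R.T@np.array([(u-cx)/f,(v-cy)/f,1]);return -R.T@t,d
def onz(c,u,v,z):
    o,d=ray(c,u,v);return o+d*(z-o[2])/d[2]
def proj(c,X):
    f,cx,cy=K(c);p=np.array(c['R'])@np.array(X)+np.array(c['t']);return np.array([cx+f*p[0]/p[2],cy+f*p[1]/p[2]])
def tri(c1,p1,c2,p2):
    o1,d1=ray(c1,*p1);o2,d2=ray(c2,*p2)
    A=np.stack([d1,-d2],1);s=np.linalg.lstsq(A,o2-o1,rcond=None)[0]
    a=o1+s[0]*d1;b=o2+s[1]*d2;return (a+b)/2,np.linalg.norm(a-b)
E
python3 - <<'E'
from h import *
for n in ['scene','side','wrist']:
    c=cal(n);print(n,c)
    im=vision.read_camera(n);cv2.imwrite(f'pics/{n}0.png',im[:,:,::-1])
print(monitor.get_state())
E
```

```text
pics
scene {'vfov': 55.00029868966188, 'cx': 274.7324819601176, 'cy': 209.0049189241965, 'R': array([[ 0.86785463,  0.49676478,  0.00728611],
       [ 0.35332776, -0.6068255 , -0.71198477],
       [-0.34926756,  0.62047366, -0.70215711]]), 't': array([-0.46386094, -0.06264817,  1.2255291 ])}
side {'vfov': 48.29055216446654, 'cx': 278.82532876506633, 'cy': 206.54516913207345, 'R': array([[-0.53731094,  0.84315334, -0.01973332],
       [ 0.55030158,  0.33276445, -0.76579109],
       [-0.63911277, -0.42232721, -0.64278659]]), 't': array([ 0.26325777, -0.22105098,  1.73470983])}
wrist {'vfov': 64.1116759981317, 'cx': 280.0358459320069, 'cy': 202.92743011475963, 'R': array([[ 0.24008178,  0.97074641, -0.00348493],
       [ 0.92141567, -0.22674862,  0.31556018],
       [ 0.30553871, -0.07897132, -0.94889916]]), 't': array([-0.67361102, -0.0401509 ,  0.38219188])}
{'time': 0.15, 'qpos': array([ 1.18001881e+00,  2.86989803e-01,  1.57784797e+00, -1.80413180e-05,
        1.27856980e+00, -1.50001165e-01]), 'dq': array([-0.0014587 , -0.00391896, -0.0045376 ,  0.00050825, -0.00033106,
       -0.00053896]), 'joint_efforts': array([ 1.99331644e-04, -4.06603539e+01, -2.93139839e+01, -2.20084562e-04,
        3.99592740e-03,  1.05634422e-05]), 'eef_pos': array([0.16074669, 0.65507882, 0.24124255]), 'tcp_rot': array([ 1.20094946e-01,  9.92761996e-01, -8.76791869e-04, -2.34065380e-04]), 'contact_force': array([0.4158778 , 0.10311932, 0.42614364]), 'wrist_torque': array([-0.04910431,  0.01699264,  0.00909396]), 'opening': 0.996550652920777}
```

View pics/scene0.png

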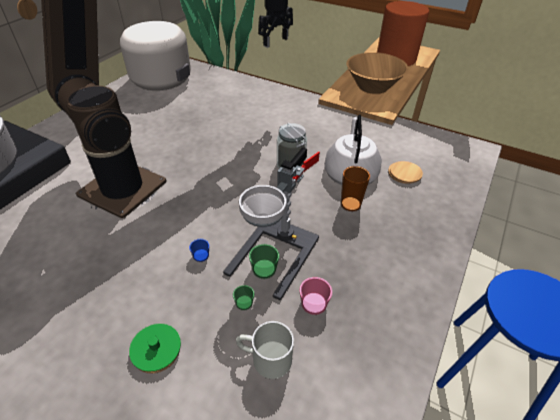

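View pics/side0.png

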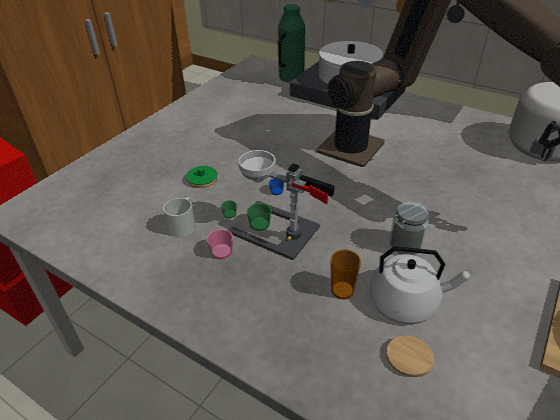

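View pics/wrist0.png

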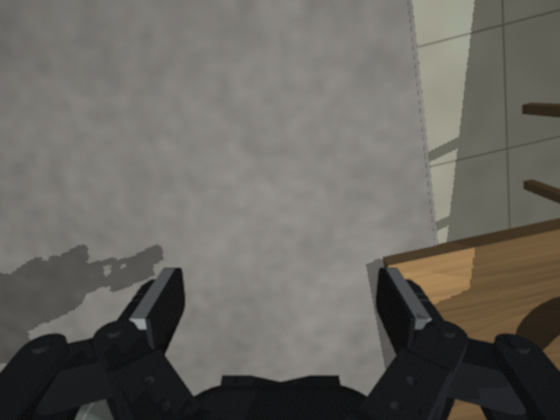

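Scene view: dripper at (262,205), large green glass at (264,261), small green at (244,297), blue (200,250), pink (315,295), mug (272,345), amber glass (355,190), cap (155,347). Next I enlarge the crops.

```bash
python3 - <<'E'
import cv2
a=cv2.imread('pics/scene0.png')[120:310,180:380];cv2.imwrite('pics/sc1.png',cv2.resize(a,None,fx=3.1,fy=3.1,interpolation=cv2.INTER_CUBIC))
a=cv2.imread('pics/side0.png')[140:270,170:350];cv2.imwrite('pics/si1.png',cv2.resize(a,None,fx=4.2,fy=4.2,interpolation=cv2.INTER_CUBIC))
E
```

```text
(no output)
```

View pics/sc1.png

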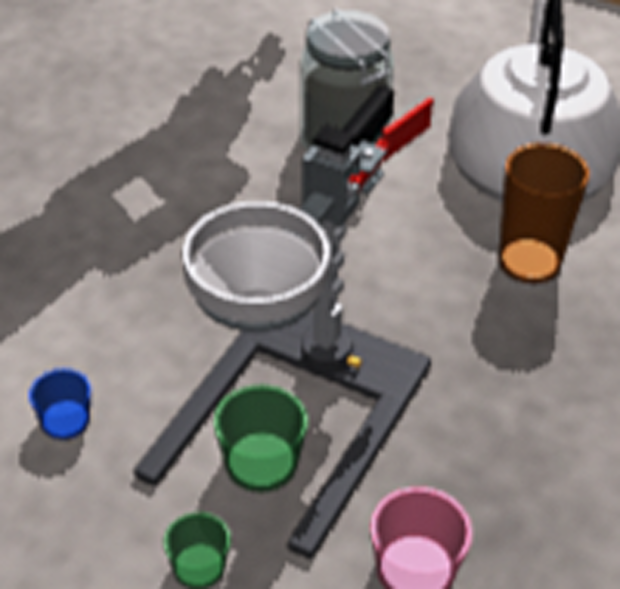

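View pics/si1.png

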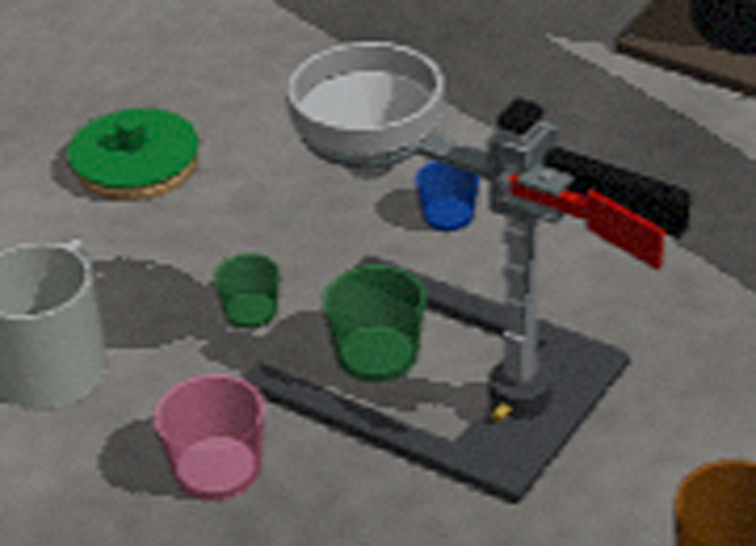

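The larger green glass (scene (264,261)) stands between the foot's legs, under the dripper. The small green one is a decoy, and the blue and pink ones are excluded. So it is the short glass, and the notch wanted is the 70 mm one.

```bash
python3 - <<'E'
from h import *
s=cal('scene');d=cal('side')
S=lambda x,y:(x/3.1+180-.3,y/3.1+120-.3); D=lambda x,y:(x/4.2+170-.35,y/4.2+140-.35)
m,e=tri(s,S(257,250),d,D(366,93));print('mouth',m,e)
for nm,a,b in [('grip end top',S(392,92),D(689,190)),('paddle far top',S(432,98),D(664,236)),('post base',S(327,352),D(520,388)),('foot rear +x',S(430,362),D(516,496)),('leg tip L far',S(160,488),D(0,0)),('postbracket',S(345,12),D(520,100))]:
    p,e=tri(s,a,d,b);print(nm,p,e)
for nm,a in [('tipL outer',(137,474)),('tipL inner',(160,482)),('tipR inner',(290,545)),('tipR outer',(312,552)),('rear +x',(431,362))]:
    print(nm,onz(s,*S(*a),.012))
for nm,a in [('rear -x',(630,357)),('rear +x',(514,494)),('tip+x',(246,372)),('tip+x in',(265,362)),('tip-x',(370,257))]:
    print(nm,onz(d,*D(*a),.012))
# glass
print('glass rim', onz(s,*S(261,420),.055), onz(d,*D(375,300),.055))
# masks
for n,c in (('scene',s),('side',d)):
    im=cv2.imread(f'pics/{n}0.png');hsv=cv2.cvtColor(im,cv2.COLOR_BGR2HSV)
    g=cv2.inRange(hsv,(50,150,50),(75,255,255))
    cs,_=cv2.findContours(g,cv2.RETR_EXTERNAL,cv2.CHAIN_APPROX_NONE)
    for k in cs:
        if cv2.contourArea(k)>100:
            el=cv2.fitEllipse(k);print(n,'green',cv2.contourArea(k),el)
            print(onz(c,*el[0],.02+0.0))
    r=cv2.inRange(hsv,(0,180,80),(6,255,255))|cv2.inRange(hsv,(174,180,80),(180,255,255))
    cs,_=cv2.findContours(r,cv2.RETR_EXTERNAL,cv2.CHAIN_APPROX_NONE)
    for k in cs:
        if cv2.contourArea(k)>20: print(n,'red',cv2.contourArea(k),cv2.boundingRect(k),cv2.approxPolyDP(k,2,True).reshape(-1,2).tolist())
E
python3 - <<'E'
import cv2
a=cv2.imread('pics/scene0.png')[315:380,115:195];cv2.imwrite('pics/sc2.png',cv2.resize(a,None,fx=7,fy=7,interpolation=cv2.INTER_CUBIC))
a=cv2.imread('pics/side0.png')[155:200,170:230];cv2.imwrite('pics/si2.png',cv2.resize(a,None,fx=10,fy=10,interpolation=cv2.INTER_CUBIC))
E
```

```text
mouth [ 0.527031   -0.04049817  0.23197295] 0.0030104640375827065
grip end top [0.51521029 0.18218361 0.22648481] 0.010479850549006312
paddle far top [0.55091206 0.1879732  0.22398772] 0.000904565331048434
post base [0.5244731  0.07181521 0.02202507] 0.0023269940099459535
foot rear +x [0.60233882 0.11617716 0.00928704] 0.0012549888440032716
leg tip L far [ 0.60806107 -0.26652809  0.27789835] 0.013853984872458482
postbracket [0.53528457 0.09821473 0.31435249] 0.06602395534414401
tipL outer [ 0.45377171 -0.11034917  0.012     ]
tipL inner [ 0.47386818 -0.10764251  0.012     ]
tipR inner [ 0.59143593 -0.10665237  0.012     ]
tipR outer [ 0.60882222 -0.10370208  0.012     ]
rear +x [0.6045244  0.11385956 0.012     ]
rear -x [0.44594537 0.11620176 0.012     ]
rear +x [0.60293054 0.11550105 0.012     ]
tip+x [ 0.60013034 -0.10743562  0.012     ]
tip+x in [ 0.58473099 -0.1022349   0.012     ]
tip-x [ 0.44904166 -0.10500941  0.012     ]
glass rim [ 0.52888867 -0.04375567  0.055     ] [ 0.52876846 -0.04345567  0.055     ]
scene green 1761.5 ((154.47848510742188, 347.1658935546875), (42.45573425292969, 52.85883331298828), 55.65687561035156)
[ 0.44223855 -0.34497892  0.02      ]
scene red 103.0 (302, 152, 17, 17) [[318, 152], [303, 162], [302, 166], [307, 168], [315, 162]]
side green 404.5 ((201.2826385498047, 174.77642822265625), (17.24076271057129, 30.04083824157715), 82.237060546875)
[ 0.44095847 -0.3417939   0.02      ]
side red 120.0 (0, 273, 25, 19) [[23, 274], [4, 286], [1, 281], [0, 289], [5, 291], [24, 277]]
side red 44.0 (298, 185, 31, 19) [[298, 187], [305, 187], [308, 191], [311, 186], [327, 196], [326, 203], [328, 195], [311, 185]]
side red 1432.5 (0, 137, 37, 68) [[0, 137], [0, 204], [36, 182], [24, 154]]
```

View pics/sc2.png

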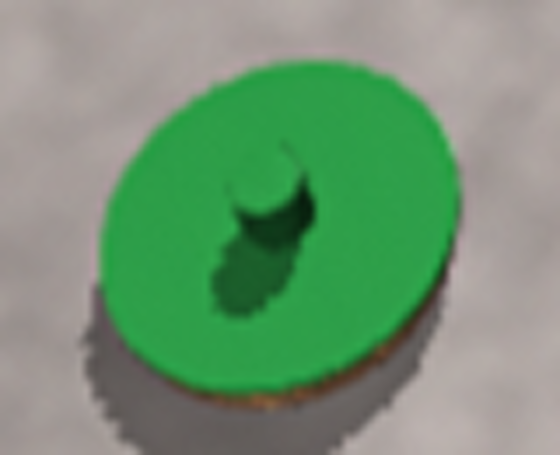

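View pics/si2.png

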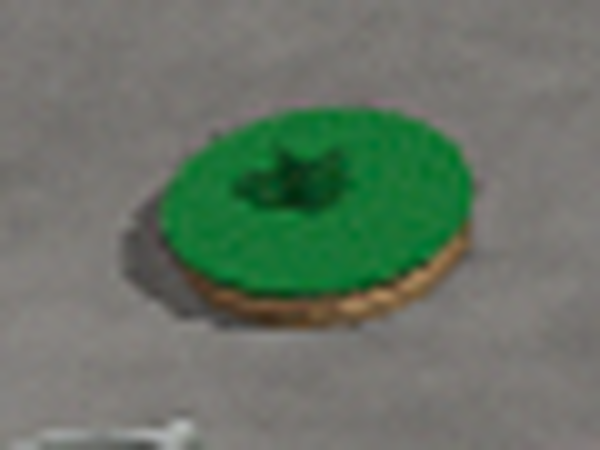

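```bash
python3 - <<'E'
from h import *
s=cal('scene');d=cal('side')
print('jar lid',onz(s,292,131,.13), onz(d,411,214,.13))
print('kettle', onz(s,353,160,.09),onz(d,407,290,.07))
print('mug rim',onz(s,272,338,.085),'amber',onz(s,356,175,.115),onz(d,345,259,.115))
a=onz(s,115+270/7-.4,315+178/7-.4,.048) # knob top centre
print('knob top',a, 'disc', onz(s,115+281/7-.4,315+226/7-.4,.024),onz(d,170+317/10-.45,155+202/10-.45,.024))
E
```

```text
jar lid [0.3879236  0.35942551 0.13      ] [0.39990578 0.3615563  0.13      ]
kettle [0.58701181 0.37063337 0.09      ] [0.59917697 0.435595   0.07      ]
mug rim [ 0.66150893 -0.23391515  0.085     ] amber [0.62824055 0.2803337  0.115     ] [0.62488362 0.28018459 0.115     ]
knob top [ 0.44382388 -0.34237538  0.048     ] disc [ 0.44434904 -0.34535119  0.024     ] [ 0.44489758 -0.33800748  0.024     ]
```

Call:
{"op": "jog_arm", "data": {
  "series": [
    [0, 0, -0.03, 0],
    [0, 0, -0.03, 0.12],
    [0, -0.03, 0, 0.12],
    [0, -0.03, 0, 0.12],
    [0, -0.035, 0, 0.12],
    [0, -0.035, 0, 0.12],
    [0, -0.035, 0, 0.12],
    [0, -0.035, 0, 0.12]
  ],
  "grip": 0.0854,
  "grip_force": 20
}}

```text
time: 0.82
eef_pos: [0.0375, 0.4993, 0.2984]
tcp_rot: [0.529, 0.849, -0.005, 0.001]
contact_force: [-0.4, -0.8, 1.0]
opening: 1.0
```

Call:
{"op": "jog_arm", "data": {
  "series": [
    [-0.016, 0.036, 0, 0.12],
    [-0.012, 0.038, 0, 0.12],
    [-0.008, 0.04, 0, 0.12],
    [-0.003, 0.04, 0, 0.09],
    [-0.02, 0.036, 0, 0],
    [-0.02, 0.036, 0, 0],
    [-0.02, 0.036, 0, 0],
    [-0.02, 0.036, 0, 0]
  ]
}}

```text
time: 1.48
eef_pos: [0.3287, 0.4239, 0.2948]
tcp_rot: [0.699, 0.715, -0.007, 0.0]
contact_force: [0.5, 0.8, 0.9]
opening: 0.998
```

Call:
{"op": "jog_arm", "data": {
  "series": [
    [-0.03, 0.028, 0, 0],
    [-0.03, 0.028, 0, 0],
    [-0.03, 0.028, 0, 0],
    [-0.03, 0.028, 0, 0],
    [-0.03, 0.028, 0, 0],
    [-0.03, 0.02, 0, 0],
    [0, 0, 0, 0],
    [0, 0, 0, 0]
  ]
}}

```text
time: 2.15
eef_pos: [0.4996, 0.2366, 0.2918]
tcp_rot: [0.703, 0.711, -0.009, 0.0]
contact_force: [-0.8, -0.0, -0.0]
opening: 0.999
```

Call:
{"op": "jog_arm", "data": {
  "series": [
    [-0.03, 0.012, -0.01, 0],
    [-0.03, 0.012, -0.008, 0],
    [-0.02, 0, 0, 0],
    [0, 0, 0, 0],
    [0, 0, 0, 0],
    [0, 0, 0, 0],
    [0, 0, 0, 0],
    [0, 0, 0, 0]
  ]
}}

```text
time: 2.82
eef_pos: [0.5209, 0.162, 0.3084]
tcp_rot: [0.7, 0.715, -0.01, -0.003]
contact_force: [-0.8, 0.6, -0.4]
opening: 0.999
```

```bash
python3 - <<'E'
from h import *
st=monitor.get_state();print(st['eef_pos'],st['tcp_rot'],st['contact_force'])
import json
c=cal('wrist');np.savez('w1.npz',**c)
for n in ['scene','side','wrist']:
    im=vision.read_camera(n);cv2.imwrite(f'pics/{n}1.png',im[:,:,::-1])
E
```

```text
[0.52094856 0.16200185 0.30835548] [ 0.69952373  0.71453731 -0.00979513 -0.0026533 ] [-0.75026721  0.63830767 -0.42123618]
```

View pics/wrist1.png

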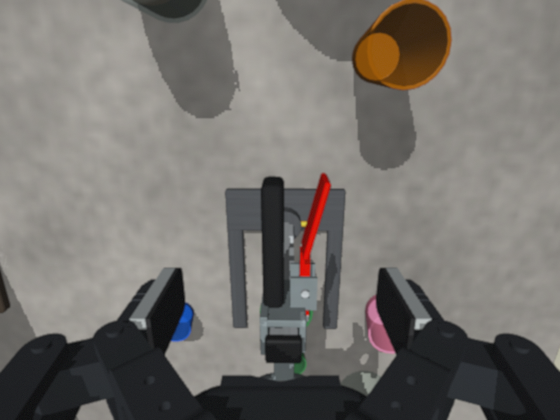

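Wrist view: black grip from (272,180) to (274,303), red paddle from (325,176) to (303,270), foot rear corners (227,189) and (345,189).

```bash
python3 - <<'E'
from h import *
c=dict(np.load('w1.npz'));c={k:(float(v) if v.ndim==0 else v) for k,v in c.items()}
im=cv2.imread('pics/wrist1.png')
cv2.imwrite('pics/w1c.png',cv2.resize(im[165:385,200:370],None,fx=3.5*0.75,fy=3.5*.75,interpolation=cv2.INTER_CUBIC))
g=cv2.cvtColor(im,cv2.COLOR_BGR2GRAY)
hsv=cv2.cvtColor(im,cv2.COLOR_BGR2HSV)
for v in (185,195,205,220,235,250):
    row=g[v,230:300];k=np.where(row<45)[0]+230
    r=np.where((hsv[v,280:345,1]>180)&(im[v,280:345,2]>90))[0]+280
    f=lambda u:onz(c,u,v,.222)[:2].round(4)
    print(v,k.min(),k.max(),f(k.min()-.5),f(k.max()+.5), (r.min(),r.max(),f(r.min()-.5),f(r.max()+.5)) if len(r) else '')
for p in [(227,189),(345,189),(234,328),(331,326)]: print(p,onz(c,*p,.012))
E
```

```text
185 263 282 [0.507  0.1822] [0.5205 0.1826] (np.int64(319), np.int64(329), array([0.5447, 0.1832]), array([0.5521, 0.1833]))
195 261 283 [0.5057 0.1751] [0.5213 0.1755] (np.int64(315), np.int64(327), array([0.5424, 0.176 ]), array([0.5512, 0.1763]))
205 261 283 [0.5057 0.1679] [0.5215 0.1683] (np.int64(313), np.int64(324), array([0.5414, 0.1688]), array([0.5496, 0.169 ]))
220 262 283 [0.5064 0.1568] [0.5217 0.1572] (np.int64(308), np.int64(319), array([0.5385, 0.1576]), array([0.5468, 0.1579]))
235 263 282 [0.5071 0.1453] [0.5213 0.1457] (np.int64(304), np.int64(314), array([0.5362, 0.1461]), array([0.544 , 0.1463]))
250 263 282 [0.5071 0.1334] [0.5216 0.1339] (np.int64(301), np.int64(310), array([0.5345, 0.1342]), array([0.5417, 0.1345]))
(227, 189) [0.44537848 0.11477397 0.012     ]
(345, 189) [0.60217806 0.11871599 0.012     ]
(234, 328) [ 0.44897209 -0.11054242  0.012     ]
(331, 326) [ 0.59887391 -0.10153163  0.012     ]
```

View pics/w1c.png

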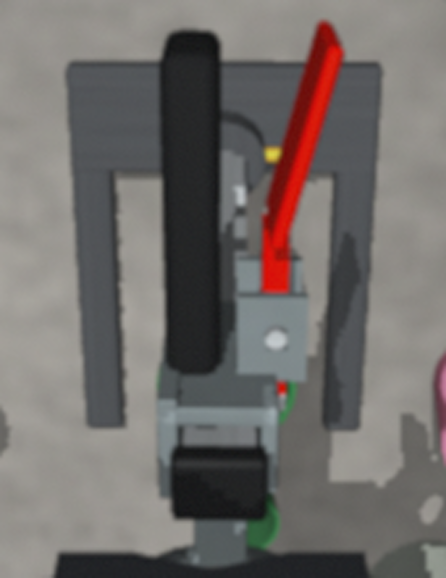

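Call:
{"op": "jog_arm", "data": {
  "series": [
    [-0.004, 0, 0.015, -0.008],
    [0, 0, 0.02, 0],
    [0, 0, 0.02, 0],
    [0, 0, 0.02, 0],
    [0, 0, 0.01, 0],
    [0, 0, 0.005, 0],
    [0, 0, 0, 0],
    [0, 0, 0, 0]
  ]
}}

```text
time: 3.63
eef_pos: [0.5209, 0.1593, 0.2177]
tcp_rot: [0.695, 0.719, -0.008, -0.001]
contact_force: [0.2, -0.3, -0.0]
opening: 0.998
```

```bash
python3 - <<'E'
from h import *
st=monitor.get_state();print(st['eef_pos'],st['tcp_rot'],st['contact_force'])
c=cal('wrist')
im=vision.read_camera('wrist');cv2.imwrite(f'pics/wrist2.png',im[:,:,::-1])
im=cv2.imread('pics/wrist2.png')
g=cv2.cvtColor(im,cv2.COLOR_BGR2GRAY);hsv=cv2.cvtColor(im,cv2.COLOR_BGR2HSV)
for y in (.145,.157,.17):
    u,v=proj(c,[.522,y,.222]).astype(int);print(u,v)
    if 0<=v<420:
        k=np.where(g[v,u-70:u+20]<50)[0]+u-70; r=np.where((hsv[v,u:u+100,1]>180)&(im[v,u:u+100,2]>90))[0]+u
        f=lambda q:onz(c,q,v,.222)[:2].round(4)
        if len(k) and len(r):print(y,f(k.min()-.5),f(k.max()+.5),f(r.min()-.5),f(r.max()+.5))
E
```

```text
[0.52085069 0.1593498  0.21767735] [ 0.69518086  0.7187944  -0.00758004 -0.00085131] [ 0.16273455 -0.25153423 -0.03065358]
281 314
0.145 [0.507  0.1448] [0.5219 0.1454] [0.5341 0.146 ] [0.5453 0.1464]
282 292
0.157 [0.5066 0.1564] [0.5215 0.157 ] [0.536  0.1576] [0.5479 0.1581]
283 266
0.17 [0.5061 0.1694] [0.5211 0.17  ] [0.539  0.1707] [0.5505 0.1711]
```

View pics/wrist2.png

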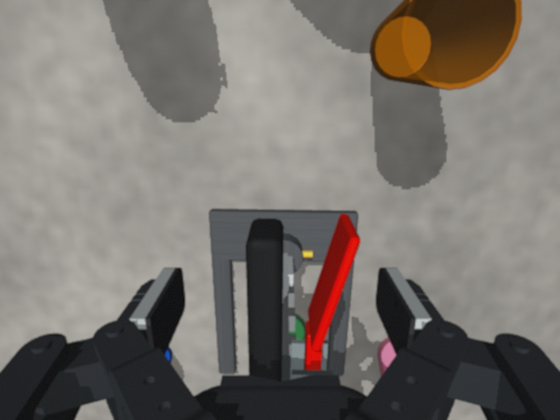

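Still open, grip faces at x 0.5065 and 0.5217, paddle at 0.548. Next I descend and partly close to check that contact is symmetric.

Call:
{"op": "jog_arm", "data": {
  "series": [
    [-0.001, -0.001, 0.01, 0],
    [-0.001, -0.001, 0.008, 0],
    [0, 0, 0.002, 0],
    [0, 0, 0, 0],
    [0, 0, 0, 0],
    [0, 0, 0, 0],
    [0, 0, 0, 0],
    [0, 0, 0, 0]
  ],
  "grip": 0.048
}}

```text
time: 4.35
eef_pos: [0.5243, 0.1571, 0.2011]
tcp_rot: [0.696, 0.718, -0.001, 0.005]
contact_force: [2.9, 0.6, -1.4]
opening: 0.565
```

```bash
python3 - <<'E'
from h import *
st=monitor.get_state();print(st['eef_pos'],st['tcp_rot'],st['contact_force'],st['opening']*85.4)
for n in ['wrist','side']:
  im=vision.read_camera(n)
  if n=='side': im=cv2.resize(im[120:260,200:380],None,fx=4,fy=4,interpolation=cv2.INTER_CUBIC)
  cv2.imwrite(f'pics/{n}3.png',im[:,:,::-1])
E
```

```text
[0.52430595 0.15713666 0.20105919] [ 6.95593148e-01  7.18418596e-01 -5.24984980e-04  4.96173111e-03] [ 2.94504475  0.61634904 -1.41962665] 48.225821193843224
```

View pics/wrist3.png

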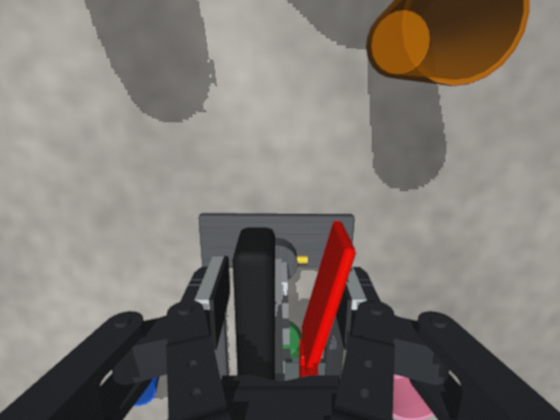

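View pics/side3.png

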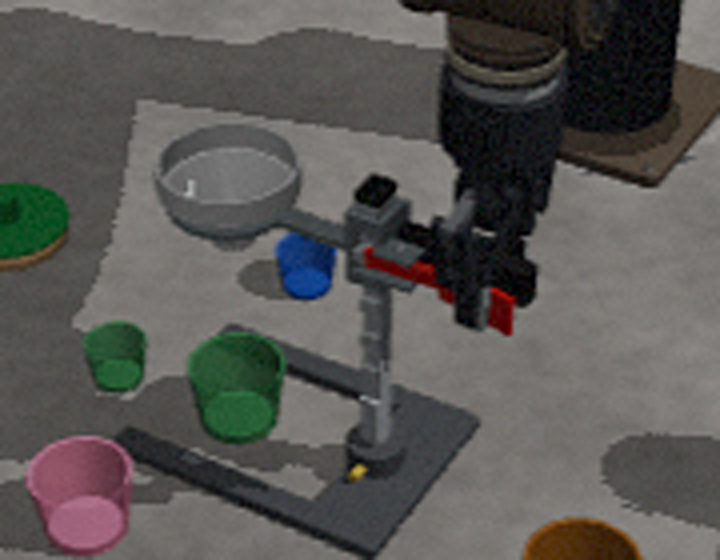

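The paddle moved the compliant wrist 4 mm in +x, so it self-centres. I close to the squeeze width by position, not force.

Call:
{"op": "jog_arm", "data": {
  "series": [
    [0, 0, 0, 0],
    [0, 0, 0, 0],
    [0, 0, 0, 0],
    [0, 0, 0, 0],
    [0, 0, 0, 0],
    [0, 0, 0, 0],
    [0, 0, 0, 0],
    [0, 0, 0, 0]
  ],
  "grip": 0.034,
  "grip_force": 20
}}

```text
time: 5.12
eef_pos: [0.523, 0.1574, 0.2018]
tcp_rot: [0.696, 0.718, -0.002, 0.004]
contact_force: [0.7, -0.5, -0.5]
opening: 0.4
```

Call:
{"op": "jog_arm", "data": {
  "series": [
    [0, 0, 0, 0],
    [0, 0, 0, 0],
    [0, 0, 0, 0],
    [0, 0, 0, 0],
    [0, 0, 0, 0],
    [0, 0, 0, 0],
    [0, 0, 0, 0],
    [0, 0, 0, 0]
  ],
  "grip": 0.028
}}

```text
time: 5.78
eef_pos: [0.52, 0.1573, 0.2009]
tcp_rot: [0.696, 0.718, -0.005, 0.001]
contact_force: [0.5, 0.5, 0.7]
opening: 0.33
```

```bash
python3 - <<'E'
from h import *
st=monitor.get_state();print(st['eef_pos'],st['tcp_rot'],st['contact_force'],st['opening']*85.4)
for n in ['wrist','side']:
  im=vision.read_camera(n)
  if n=='side': im=cv2.resize(im[120:260,200:380],None,fx=4,fy=4,interpolation=cv2.INTER_CUBIC)
  cv2.imwrite(f'pics/{n}4.png',im[:,:,::-1])
E
```

```text
[0.51998168 0.15729604 0.20086181] [ 6.95841028e-01  7.18177151e-01 -5.14486936e-03  6.12094525e-04] [0.50519706 0.52675113 0.73067534] 28.161159418039798
```

View pics/wrist4.png

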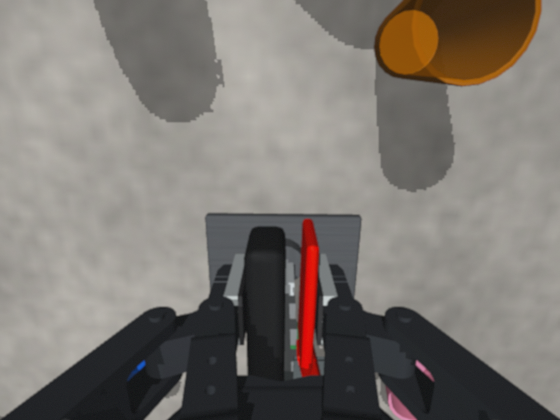

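Both pads are on the handle and the lever is squeezed (28.2 mm over both). Start down.

Call:
{"op": "jog_arm", "data": {
  "series": [
    [0, 0, 0.003, 0],
    [0, 0, 0.004, 0],
    [0, 0, 0.004, 0],
    [0, 0, 0.004, 0],
    [0, 0, 0.004, 0],
    [0, 0, 0.004, 0],
    [0, 0, 0.002, 0],
    [0, 0, 0, 0]
  ]
}}

```text
time: 6.55
eef_pos: [0.5199, 0.1573, 0.1745]
tcp_rot: [0.696, 0.718, -0.005, 0.001]
contact_force: [-1.0, 0.1, 2.2]
opening: 0.328
```

```bash
cat > pic.py <<'E'
import sys
from h import *
st=monitor.get_state();print(st['eef_pos'],st['tcp_rot'].round(4),st['contact_force'].round(2),st['opening']*85.4,st['time'])
t=sys.argv[1]; im=vision.read_camera('side'); cv2.imwrite(f'pics/side{t}.png',cv2.resize(im[120:260,200:380],None,fx=4,fy=4,interpolation=cv2.INTER_CUBIC)[:,:,::-1]);cv2.imwrite(f'pics/sideraw{t}.png',im[:,:,::-1])
im=vision.read_camera('scene');cv2.imwrite(f'pics/sceneraw{t}.png',im[:,:,::-1])
c=cal('wrist');np.savez(f'w{t}.npz',**c);im=vision.read_camera('wrist');cv2.imwrite(f'pics/wrist{t}.png',im[:,:,::-1])
E
python3 pic.py 5
```

```text
[0.5199437  0.15731287 0.17448545] [ 6.958e-01  7.182e-01 -4.800e-03  7.000e-04] [-1.04  0.11  2.17] 28.04419019996824 6.55
```

View pics/side5.png

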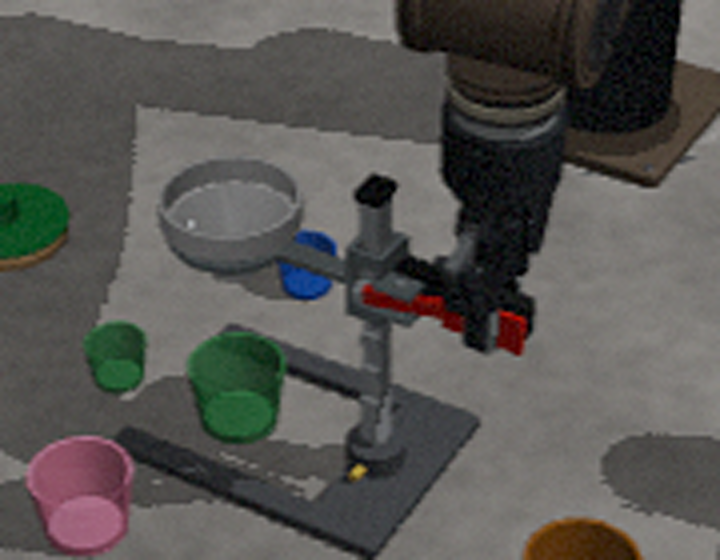

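The arm follows without slip: 26 mm lower, 2 N push.

Call:
{"op": "jog_arm", "data": {
  "series": [
    [0, 0, 0.005, 0],
    [0, 0, 0.006, 0],
    [0, 0, 0.006, 0],
    [0, 0, 0.006, 0],
    [0, 0, 0.005, 0],
    [0, 0, 0.004, 0],
    [0, 0, 0, 0],
    [0, 0, 0, 0]
  ]
}}

```text
time: 7.37
eef_pos: [0.52, 0.1573, 0.1399]
tcp_rot: [0.696, 0.718, -0.004, 0.001]
contact_force: [-0.6, 0.3, 1.4]
opening: 0.329
```

```bash
python3 pic.py 6
```

```text
[0.51998768 0.15730768 0.13991366] [ 6.959e-01  7.182e-01 -4.300e-03  7.000e-04] [-0.61  0.27  1.44] 28.071279449645637 7.3667
```

View pics/side6.png

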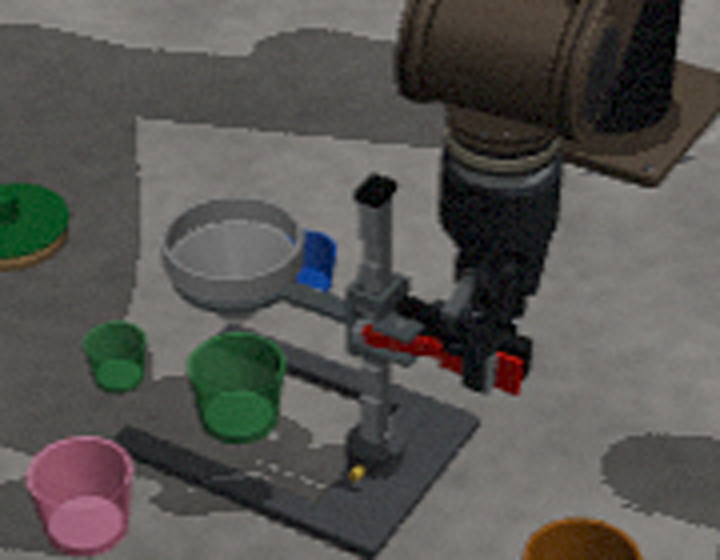

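Call:
{"op": "jog_arm", "data": {
  "series": [
    [0, 0, 0.005, 0],
    [0, 0, 0.005, 0],
    [0, 0, 0.005, 0],
    [0, 0, 0.004, 0],
    [0, 0, 0.003, 0],
    [0, 0, 0.001, 0],
    [0, 0, 0, 0],
    [0, 0, 0, 0]
  ]
}}

```text
time: 8.18
eef_pos: [0.52, 0.1573, 0.1153]
tcp_rot: [0.696, 0.718, -0.004, 0.001]
contact_force: [-0.9, 1.2, 2.5]
opening: 0.329
```

```bash
python3 pic.py 7; python3 - <<'E'
import cv2
a=cv2.imread('pics/sceneraw7.png')[160:310,200:340];cv2.imwrite('pics/sc7.png',cv2.resize(a,None,fx=4,fy=4,interpolation=cv2.INTER_CUBIC))
E
```

```text
[0.51998839 0.1573291  0.11533423] [ 0.6959  0.7181 -0.004   0.0008] [-0.89  1.17  2.49] 28.05471918449718 8.1833
```

View pics/side7.png

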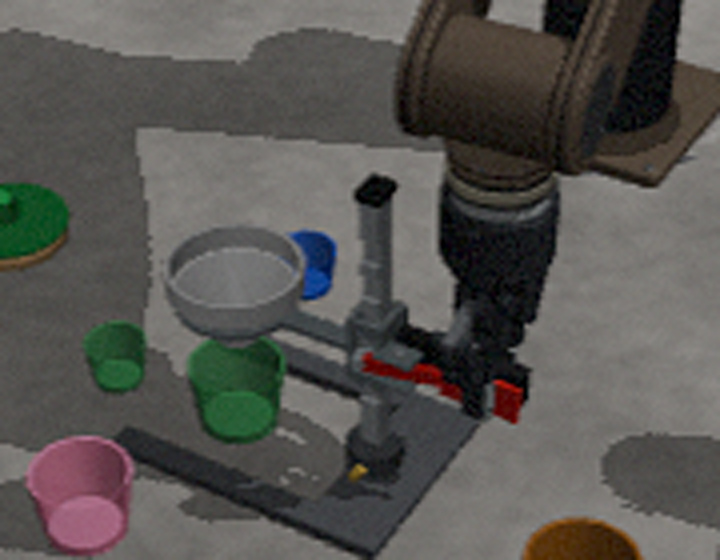

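View pics/sc7.png

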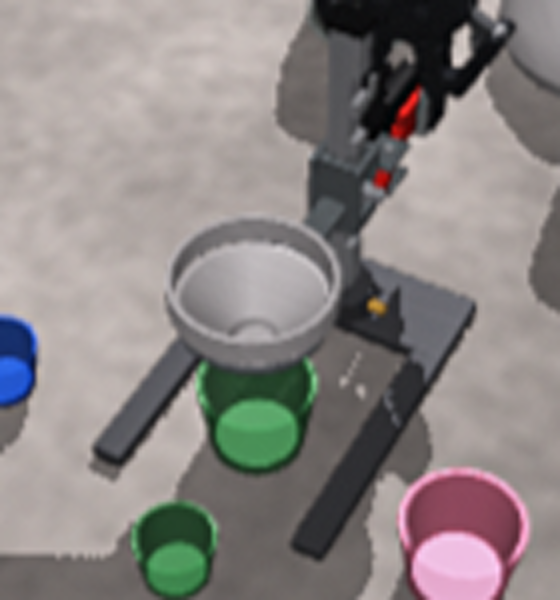

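Travelled 85.6 mm. Spout should now be about 81 mm up, over the 55 mm glass. I let go of the lever.

Call:
{"op": "jog_arm", "data": {
  "series": [
    [0, 0, 0, 0],
    [0, 0, 0, 0],
    [0, 0, 0, 0],
    [0, 0, 0, 0],
    [0, 0, 0, 0],
    [0, 0, 0, 0],
    [0, 0, 0, 0],
    [0, 0, 0, 0]
  ],
  "grip": 0.07
}}

```text
time: 9.0
eef_pos: [0.5187, 0.1564, 0.114]
tcp_rot: [0.695, 0.719, -0.006, 0.001]
contact_force: [-0.3, -0.0, -1.3]
opening: 0.82
```

```bash
python3 pic.py 8; python3 - <<'E'
import cv2,numpy as np
from h import *
a=cv2.imread('pics/wrist8.png')
cv2.imwrite('pics/w8c.png',cv2.resize(a[200:400,190:370],None,fx=3,fy=3,interpolation=cv2.INTER_CUBIC))
c=dict(np.load('w8.npz'));c={k:(float(v) if v.ndim==0 else v) for k,v in c.items()}
h=cv2.cvtColor(a,cv2.COLOR_BGR2HSV)
for y in (.157,.165,.175):
    u,v=proj(c,[.522,y,.136]).astype(int)
    r=np.where((h[v,u:u+100,1]>180)&(a[v,u:u+100,2]>90))[0]+u
    if len(r): print(y,onz(c,r.max()+.5,v,.136))
E
```

```text
[0.51868278 0.15639296 0.1139753 ] [ 6.951e-01  7.189e-01 -6.000e-03  6.000e-04] [-0.25 -0.03 -1.26] 70.04814159520002 9.0
0.157 [0.54644581 0.15797041 0.136     ]
0.165 [0.54864643 0.16619159 0.136     ]
0.175 [0.5505116  0.17618467 0.136     ]
```

View pics/w8c.png

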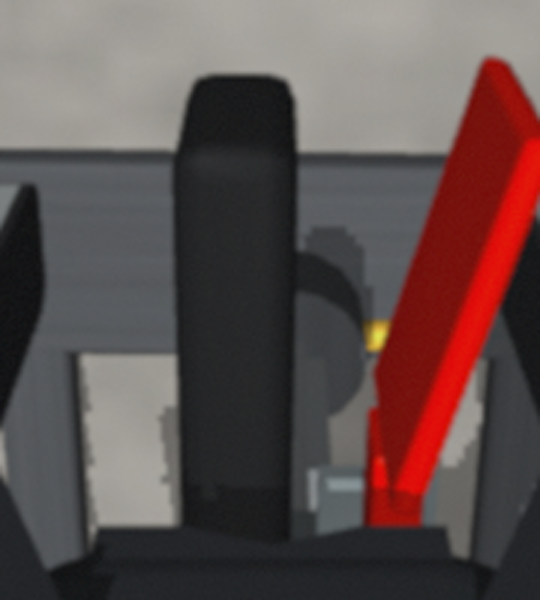

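The paddle is back at rest (outer face x 0.5465, +25 mm), so the catch is in the notch. Next I lift off, shut the fingers and press on the black grip's top.

Call:
{"op": "jog_arm", "data": {
  "series": [
    [0, 0.001, -0.01, 0],
    [0, 0, -0.02, 0],
    [0, 0, -0.02, 0],
    [0, 0, -0.012, 0],
    [0, 0, 0, 0],
    [0, 0, 0, 0],
    [0, 0, 0, 0],
    [0, 0, 0, 0]
  ]
}}

```text
time: 9.82
eef_pos: [0.5201, 0.157, 0.1806]
tcp_rot: [0.695, 0.719, -0.006, 0.0]
contact_force: [-0.3, -0.1, 0.4]
opening: 0.825
```

Call:
{"op": "jog_arm", "data": {
  "series": [
    [0, -0.003, 0, 0],
    [0, -0.003, 0, 0],
    [0, 0, 0, 0],
    [0, 0, 0, 0],
    [0, 0, 0, 0],
    [0, 0, 0, 0],
    [0, 0, 0, 0],
    [0, 0, 0, 0]
  ],
  "grip": 0.0
}}

```text
time: 10.48
eef_pos: [0.511, 0.1565, 0.1762]
tcp_rot: [0.695, 0.719, -0.009, -0.002]
contact_force: [0.1, -0.2, 0.4]
opening: -0.002
```

```bash
python3 pic.py 9
```

```text
[0.51101766 0.15649665 0.17624614] [ 0.6951  0.7188 -0.0093 -0.0022] [ 0.07 -0.2   0.42] -0.15144462195270908 10.4833
```

View pics/wrist9.png

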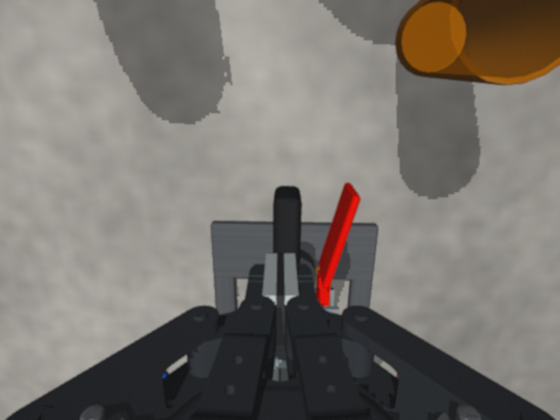

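View pics/side9.png

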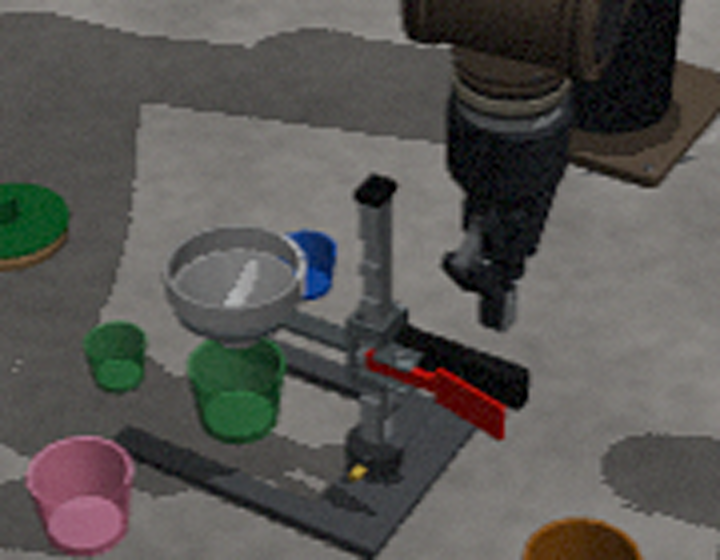

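Call:
{"op": "jog_arm", "data": {
  "series": [
    [0, 0.001, 0.008, 0],
    [0, 0.001, 0.008, 0],
    [0, 0, 0.004, 0],
    [0, 0, 0.002, 0],
    [0, 0, 0.001, 0],
    [0, 0, 0.001, 0],
    [0, 0, 0.001, 0],
    [0, 0, 0.001, 0]
  ]
}}

```text
time: 11.3
eef_pos: [0.5126, 0.1562, 0.1468]
tcp_rot: [0.695, 0.719, -0.01, -0.003]
contact_force: [-0.2, -1.1, 0.8]
opening: -0.003
```

Call:
{"op": "jog_arm", "data": {
  "series": [
    [0, 0, 0.001, 0],
    [0, 0, 0.001, 0],
    [0, 0, 0.001, 0],
    [0, 0, 0.001, 0],
    [0, 0, 0.001, 0],
    [0, 0, 0.001, 0],
    [0, 0, 0.001, 0],
    [0, 0, 0.001, 0]
  ]
}}

```text
time: 11.97
eef_pos: [0.5127, 0.1562, 0.1405]
tcp_rot: [0.695, 0.719, -0.01, -0.002]
contact_force: [-1.7, -0.6, 2.4]
opening: 0.0
```

Contact, and the arm is sinking at about 2.4 N as expected. Continue.

Call:
{"op": "jog_arm", "data": {
  "series": [
    [0, 0, 0.001, 0],
    [0, 0, 0.001, 0],
    [0, 0, 0.001, 0],
    [0, 0, 0.001, 0],
    [0, 0, 0.001, 0],
    [0, 0, 0.001, 0],
    [0, 0, 0.001, 0],
    [0, 0, 0.001, 0]
  ]
}}

```text
time: 12.63
eef_pos: [0.5128, 0.1562, 0.1345]
tcp_rot: [0.695, 0.719, -0.01, -0.003]
contact_force: [-4.5, 0.0, 7.5]
opening: 0.001
```

Call:
{"op": "jog_arm", "data": {
  "series": [
    [0, 0, 0.001, 0],
    [0, 0, 0.001, 0],
    [0, 0, 0.001, 0],
    [0, 0, 0.001, 0],
    [0, 0, 0.001, 0],
    [0, 0, 0.001, 0],
    [0, 0, 0.001, 0],
    [0, 0, 0.001, 0]
  ]
}}

```text
time: 13.3
eef_pos: [0.5128, 0.1562, 0.1345]
tcp_rot: [0.695, 0.719, -0.012, -0.004]
contact_force: [-4.0, -0.8, 8.3]
opening: -0.001
```

```bash
python3 pic.py 10
```

```text
[0.51281179 0.15623604 0.13448394] [ 0.6945  0.7193 -0.012  -0.0036] [-4.04 -0.76  8.32] -0.10919786519360757 13.3
```

View pics/side10.png

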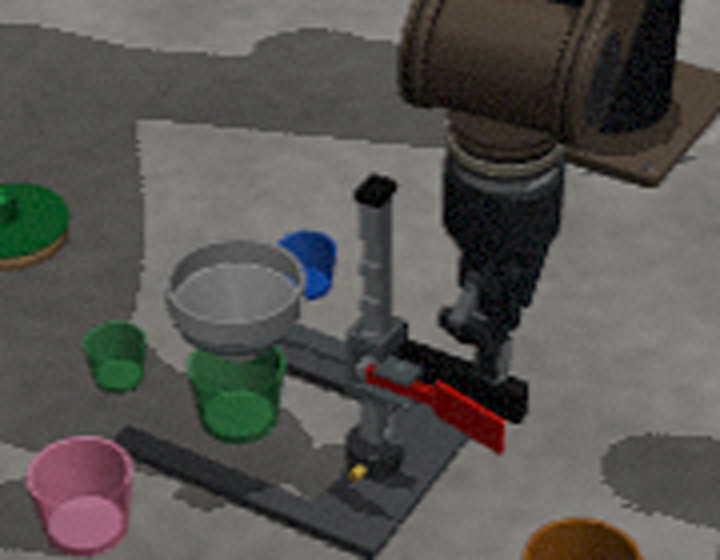

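The arm has stopped moving at 8.3 N, so it is on the notch floor. One firmer press toward 11–12 N beds it.

Call:
{"op": "jog_arm", "data": {
  "series": [
    [0, 0, 0.0012, 0],
    [0, 0, 0.0013, 0],
    [0, 0, 0.0014, 0],
    [0, 0, 0.0014, 0],
    [0, 0, 0.0014, 0],
    [0, 0, 0.0014, 0],
    [0, 0, 0.0014, 0],
    [0, 0, 0.0014, 0]
  ]
}}

```text
time: 14.12
eef_pos: [0.5129, 0.1562, 0.1344]
tcp_rot: [0.694, 0.72, -0.014, -0.005]
contact_force: [-3.5, -1.4, 9.0]
opening: -0.002
```

```bash
python3 - <<'E'
from h import *
st=monitor.get_state();print(st['eef_pos'],st['contact_force'])
E
```

```text
[0.51290622 0.15623604 0.13441902] [-3.52258416 -1.38543961  8.97931173]
```

Call:
{"op": "jog_arm", "data": {
  "series": [
    [0, 0, 0.0016, 0],
    [0, 0, 0.0018, 0],
    [0, 0, 0.0018, 0],
    [0, 0, 0.002, 0],
    [0, 0, 0.002, 0],
    [0, 0, 0.002, 0],
    [0, 0, 0.002, 0],
    [0, 0, 0.002, 0]
  ]
}}

```text
time: 14.78
eef_pos: [0.5131, 0.1563, 0.1344]
tcp_rot: [0.693, 0.72, -0.017, -0.006]
contact_force: [-5.0, -0.4, 11.3]
opening: 0.0
```

11.3 N with no further sinking. Lift off and check.

Call:
{"op": "jog_arm", "data": {
  "series": [
    [0, 0, -0.002, 0],
    [0, 0, -0.02, 0],
    [0, 0, -0.04, 0],
    [0, 0, -0.04, 0],
    [0, 0, -0.04, 0],
    [0, 0, -0.03, 0],
    [0, 0, 0, 0],
    [0, 0, 0, 0]
  ]
}}

```text
time: 15.45
eef_pos: [0.5186, 0.1591, 0.309]
tcp_rot: [0.694, 0.72, -0.018, -0.007]
contact_force: [-0.2, -0.1, -0.6]
opening: 0.003
```

```bash
python3 pic.py 11;  python3 - <<'E'
import cv2
a=cv2.imread('pics/sceneraw11.png')[160:310,200:340];cv2.imwrite('pics/sc11.png',cv2.resize(a,None,fx=4,fy=4,interpolation=cv2.INTER_CUBIC))
E
```

```text
[0.51859773 0.1590863  0.3090153 ] [ 0.6936  0.7201 -0.0178 -0.0065] [-0.22 -0.06 -0.62] 0.26610704204124025 15.45
```

View pics/side11.png

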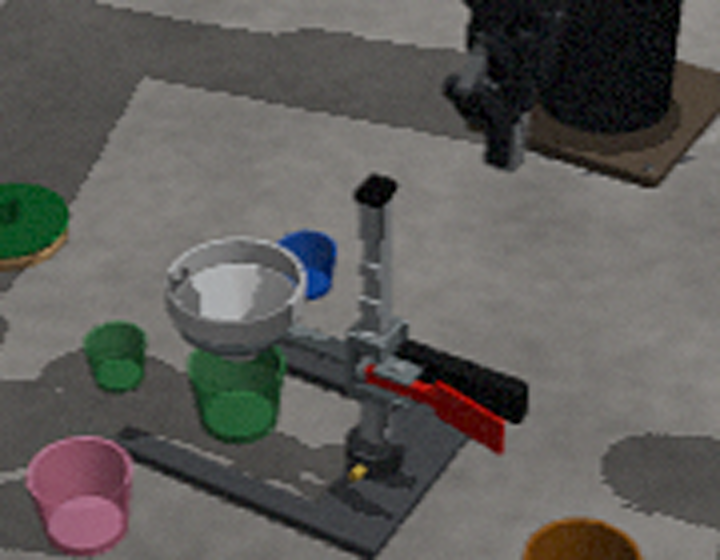

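View pics/sc11.png

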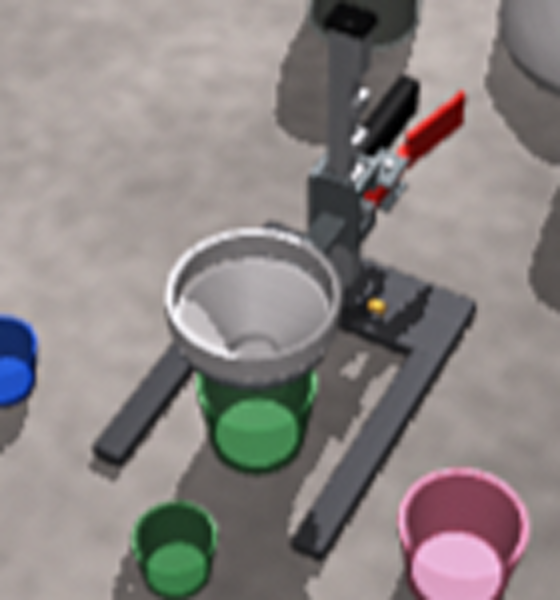

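View pics/wrist11.png

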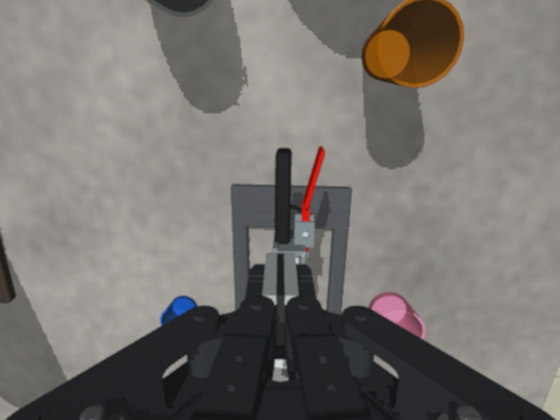

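```bash
python3 - <<'E'
from h import *
from scipy.spatial.transform import Rotation as Ro
s=cal('scene');d=cal('side')
S=lambda x,y:np.array((x/4+200-.4,y/4+160-.4)); D=lambda x,y:np.array((x/4+200-.4,y/4+120-.4))
m,e=tri(s,S(254,292),d,D(235.5,283));print('mouth',m,e)
for n,c in (('scene',s),('side',d)):
    im=cv2.imread(f'pics/{n}raw11.png');im=cv2.resize(im,None,fx=4,fy=4,interpolation=cv2.INTER_CUBIC)
    for X,r,col in ((m,.05,(0,0,255)),(m,.046,(255,0,0)),([.5285,-.0436,.055],.037,(0,255,255))):
        for a in np.linspace(0,2*np.pi,60):
            p=proj(c,[X[0]+r*np.cos(a),X[1]+r*np.sin(a),X[2]]);cv2.circle(im,tuple((p*4+1.6).astype(int)),1,col,-1)
    sp=proj(c,[m[0],m[1],m[2]-.065]);cv2.circle(im,tuple((sp*4).astype(int)),3,(255,0,255),-1)
    u,v=(proj(c,m)*4).astype(int);cv2.imwrite(f'pics/ov{n}.png',im[v-150:v+250,u-200:u+300])
st=monitor.get_state();print(Ro.from_quat(st['tcp_rot']).as_matrix().round(3))
E
python3 -c "
import cv2,numpy as np
cv2.imwrite('pics/ov.png',np.hstack([cv2.resize(cv2.imread('pics/ov%s.png'%n),(400,320)) for n in('scene','side')]))"
```

```text
mouth [ 0.52682144 -0.04156025  0.13244381] 0.0010379363296843802
[[-0.038  0.999 -0.039]
 [ 0.999  0.037 -0.017]
 [-0.016 -0.039 -0.999]]
```

View pics/ov.png

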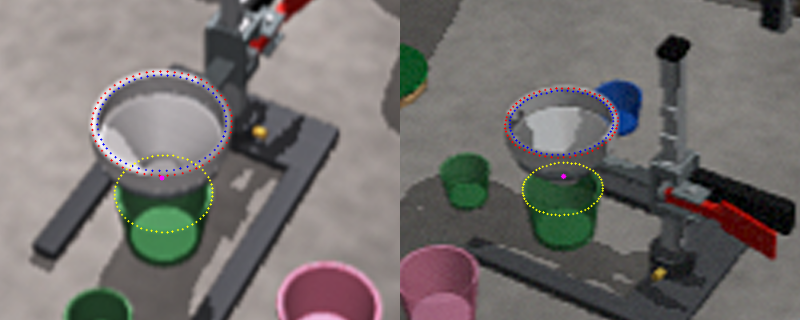

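Mouth at (0.527, −0.042, 0.132), so the spout is at 67.5 mm, 12.5 mm over the rim and centred to about 3 mm. The overlaid rim circles fit both views. On to the cap.

Call:
{"op": "jog_arm", "data": {
  "series": [
    [-0.04, 0, 0, 0],
    [-0.04, 0, 0, 0],
    [-0.04, 0, 0, 0],
    [-0.04, -0.01, 0, 0],
    [-0.04, -0.01, 0, 0],
    [-0.04, -0.01, 0, 0],
    [-0.04, -0.01, 0, 0],
    [-0.04, -0.01, 0, 0]
  ],
  "grip": 0.06
}}

```text
time: 16.27
eef_pos: [0.4755, -0.1616, 0.2931]
tcp_rot: [0.687, 0.726, -0.026, -0.022]
contact_force: [0.6, -0.1, -0.2]
opening: 0.702
```

Call:
{"op": "jog_arm", "data": {
  "series": [
    [-0.02, 0, 0.01, 0.12],
    [-0.02, 0.002, 0.01, 0.12],
    [-0.02, 0.005, 0.01, 0.12],
    [-0.019, 0.007, 0.01, 0.12],
    [-0.018, 0.009, 0.01, 0.12],
    [0, 0, 0, 0.12],
    [0, 0, 0, 0.12],
    [0, 0, 0, 0.12]
  ]
}}

```text
time: 16.93
eef_pos: [0.4645, -0.2728, 0.2203]
tcp_rot: [0.951, 0.307, -0.042, -0.019]
contact_force: [1.0, 0.5, 0.6]
opening: 0.706
```

```bash
python3 pic.py 12;python3 - <<'E'
from h import *
from scipy.spatial.transform import Rotation as Ro
st=monitor.get_state();print(Ro.from_quat(st['tcp_rot']).as_matrix().round(3),st['qpos'].round(2))
E
```

```text
[ 0.46449779 -0.27275994  0.22034939] [ 0.9507  0.3066 -0.0421 -0.0194] [0.98 0.48 0.58] 60.26233160175342 16.9333
[[ 0.803  0.59  -0.091]
 [ 0.593 -0.805  0.01 ]
 [-0.067 -0.062 -0.996]] [-0.7   0.05  1.89 -0.05  1.28  0.26]
```

View pics/wrist12.png

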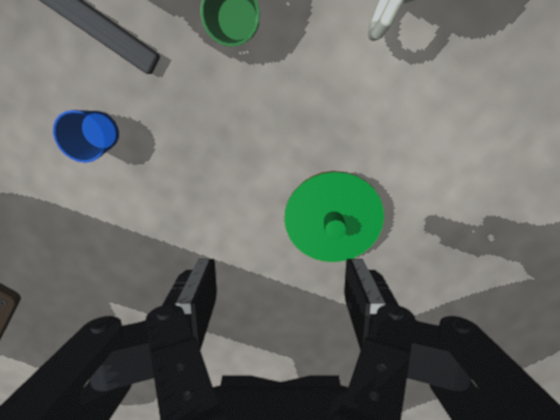

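Wrist view: cap disc centred near (334,216), knob top near (336,228). The tool has sagged into a lean of 0.09 rad, so I'll spin until the jaw axis is level (about +0.75 rad). That way the cap stays level.

```bash
cat > cap.py <<'E'
import sys
from h import *
from scipy.spatial.transform import Rotation as Ro
t=sys.argv[1]
c=dict(np.load(f'w{t}.npz'));c={k:(float(v) if v.ndim==0 else v) for k,v in c.items()}
im=cv2.imread(f'pics/wrist{t}.png');hsv=cv2.cvtColor(im,cv2.COLOR_BGR2HSV)
g=cv2.inRange(hsv,(50,150,30),(75,255,255));cs,_=cv2.findContours(g,cv2.RETR_EXTERNAL,cv2.CHAIN_APPROX_NONE)
k=max(cs,key=cv2.contourArea);el=cv2.fitEllipse(cv2.convexHull(k));print(el)
P=np.array([onz(c,*p[0],.020)[:2] for p in k]);
A=np.c_[2*P,np.ones(len(P))];x=np.linalg.lstsq(A,(P**2).sum(1),rcond=None)[0];r=np.sqrt(x[2]+x[0]**2+x[1]**2)
print('cap disc centre',x[:2],'r',r)
st=monitor.get_state();M=Ro.from_quat(st['tcp_rot']).as_matrix();print('tcp',st['eef_pos'],'\n',M.round(3))
D=np.array([x[0],x[1],.033])-st['eef_pos'];print('to go tool',(M.T@D).round(4),'spin level',np.arctan2(M[2,1],M[2,0]))
u,v=proj(c,[x[0],x[1],.044]);print('knob top px',u,v)
cv2.imwrite(f'pics/capc{t}.png',cv2.resize(im[max(0,int(v)-70):int(v)+70,int(u)-90:int(u)+90],None,fx=4,fy=4,interpolation=cv2.INTER_CUBIC))
E
python3 cap.py 12
```

```text
((333.97076416015625, 216.54159545898438), (89.16451263427734, 98.34640502929688), 82.53608703613281)
cap disc centre [ 0.4405832  -0.34393117] r 0.05150824355237154
tcp [ 0.46498538 -0.27236601  0.22137567] 
 [[ 0.803  0.59  -0.091]
 [ 0.593 -0.805  0.01 ]
 [-0.067 -0.062 -0.996]]
to go tool [-0.0494  0.0549  0.1891] spin level -2.397398240493858
knob top px 335.43314187421106 229.11350234300699
```

View pics/capc12.png

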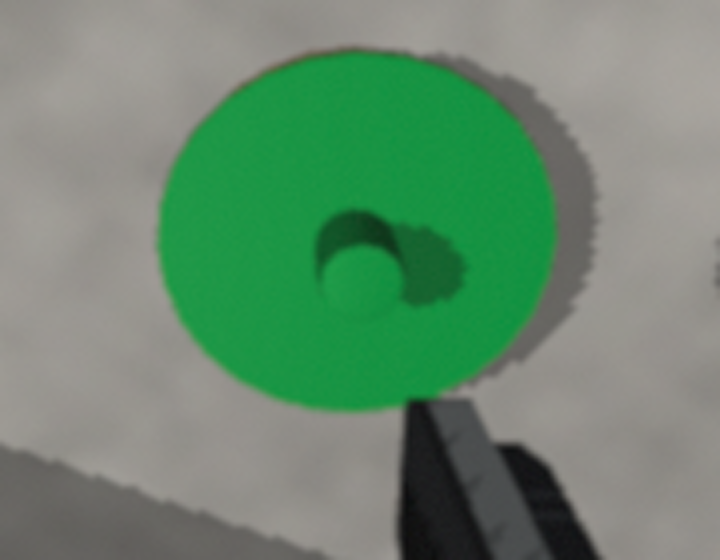

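The predicted knob-top pixel matches the picture to about 1 px; cap centre is (0.4406, −0.344).

Call:
{"op": "jog_arm", "data": {
  "series": [
    [0, 0, 0.01, 0.124],
    [0, 0, 0.01, 0.124],
    [0, 0, 0.01, 0.124],
    [0, 0, 0.01, 0.124],
    [0, 0, 0.01, 0.124],
    [0, 0, 0.01, 0.124],
    [0, 0, 0, 0],
    [0, 0, 0, 0]
  ]
}}

```text
time: 17.75
eef_pos: [0.4588, -0.2689, 0.1558]
tcp_rot: [0.997, -0.054, -0.047, -0.004]
contact_force: [-0.9, -0.5, 1.0]
opening: 0.704
```

```bash
python3 pic.py 13;python3 cap.py 13
```

```text
[ 0.45875278 -0.26886067  0.15582875] [ 0.9974 -0.054  -0.0469 -0.0037] [-0.85 -0.47  1.04] 60.10160460652275 17.75
((372.7384033203125, 185.5301055908203), (113.3660659790039, 129.18869018554688), 63.040771484375)
cap disc centre [ 0.44077062 -0.34389764] r 0.05169981486349992
tcp [ 0.45916152 -0.26928981  0.1567189 ] 
 [[ 0.99  -0.11  -0.092]
 [-0.11  -0.994  0.011]
 [-0.093 -0.001 -0.996]]
to go tool [0.0014 0.0763 0.124 ] spin level -3.1299218073956285
knob top px 380.0673435377631 201.4321870411859
```

Call:
{"op": "jog_arm", "data": {
  "series": [
    [0, 0.012, 0.008, 0],
    [0, 0.014, 0.01, 0],
    [0, 0.014, 0.01, 0],
    [0, 0.014, 0.01, 0],
    [0, 0.012, 0.01, 0],
    [0, 0.006, 0.008, 0],
    [0, 0, 0, 0],
    [0, 0, 0, 0]
  ]
}}

```text
time: 18.57
eef_pos: [0.4451, -0.3519, 0.0966]
tcp_rot: [0.998, -0.053, -0.044, -0.001]
contact_force: [0.5, -0.0, 0.3]
opening: 0.703
```

```bash
python3 pic.py 14;python3 cap.py 14
```

```text
[ 0.44506671 -0.35186768  0.09661965] [ 0.9976 -0.0528 -0.0445 -0.0015] [ 0.5  -0.01  0.33] 60.03662119521854 18.5667
((270.0303955078125, 210.37094116210938), (142.24771118164062, 156.7928924560547), 92.38758087158203)
cap disc centre [ 0.44083483 -0.34404027] r 0.05186159719136773
tcp [ 0.44572503 -0.35102451  0.09762157] 
 [[ 0.991 -0.104 -0.088]
 [-0.104 -0.995  0.007]
 [-0.088  0.003 -0.996]]
to go tool [ 0.0001 -0.0066  0.0648] spin level 3.1115297616722977
knob top px 269.2558756740282 234.49263974295582
```

View pics/wrist14.png

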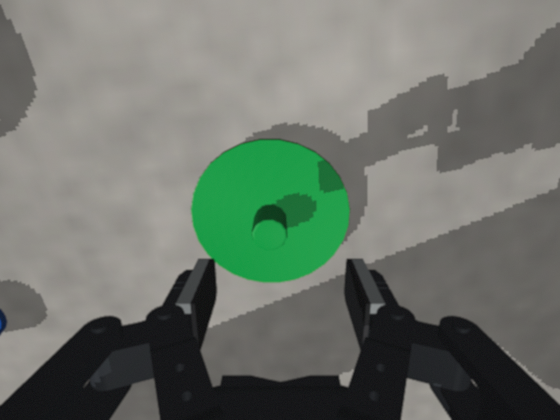

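Call:
{"op": "jog_arm", "data": {
  "series": [
    [0, -0.002, 0.01, 0],
    [0, -0.002, 0.012, 0],
    [0, -0.002, 0.012, 0],
    [0, 0, 0.012, 0],
    [0, 0, 0.006, 0],
    [0, 0, 0.003, 0],
    [0, 0, 0, 0],
    [0, 0, 0, 0]
  ]
}}

```text
time: 19.38
eef_pos: [0.4419, -0.3413, 0.0374]
tcp_rot: [0.998, -0.05, -0.044, -0.001]
contact_force: [-0.2, 0.6, -0.2]
opening: 0.699
```

```bash
python3 pic.py 15;python3 cap.py 15
```

```text
[ 0.44193479 -0.34131151  0.03735311] [ 0.9978 -0.05   -0.0438 -0.001 ] [-0.18  0.63 -0.18] 59.728446430867315 19.3833
((285.5101318359375, 250.0546417236328), (181.1295166015625, 209.5625), 88.92164611816406)
cap disc centre [ 0.4423001  -0.34352191] r 0.04906665040399988
tcp [ 0.44233747 -0.34180181  0.03822708] 
 [[ 0.991 -0.1   -0.086]
 [-0.1   -0.995  0.005]
 [-0.086  0.003 -0.996]]
to go tool [0.0006 0.0017 0.0052] spin level 3.1013452684071496
knob top px 285.2463997133693 289.6330691166775
```

View pics/wrist15.png

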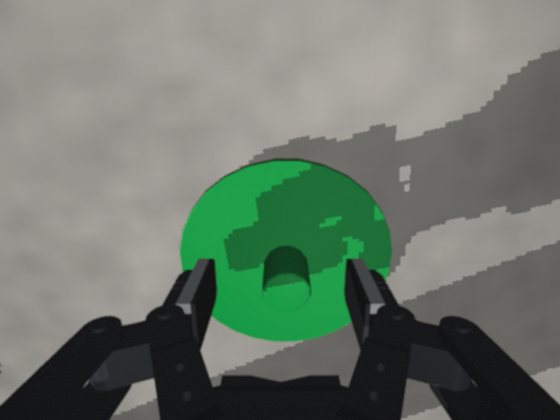

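Call:
{"op": "jog_arm", "data": {
  "series": [
    [-0.001, 0.002, 0.002, 0],
    [0, 0, 0.002, 0],
    [0, 0, 0, 0],
    [0, 0, 0, 0],
    [0, 0, 0, 0],
    [0, 0, 0, 0],
    [0, 0, 0, 0],
    [0, 0, 0, 0]
  ],
  "grip": 0.03
}}

```text
time: 20.2
eef_pos: [0.4419, -0.3457, 0.0365]
tcp_rot: [0.998, -0.05, -0.041, 0.001]
contact_force: [-0.5, 0.3, 0.2]
opening: 0.351
```

```bash
python3 pic.py 16;python3 cap.py 16
```

```text
[ 0.44194246 -0.34568053  0.0364585 ] [ 0.9979 -0.0504 -0.0413  0.0014] [-0.51  0.29  0.17] 29.93292121772398 20.2
((276.7495422363281, 252.1485137939453), (182.29173278808594, 211.3968963623047), 89.82942962646484)
cap disc centre [ 0.44437067 -0.34418613] r 0.04517773506230708
tcp [ 0.44190196 -0.34562936  0.03639429] 
 [[ 0.991 -0.1   -0.083]
 [-0.101 -0.995  0.001]
 [-0.082  0.007 -0.997]]
to go tool [ 0.0026 -0.0017  0.0032] spin level 3.0580148468284336
knob top px 276.89705707278694 288.06558001935076
```

View pics/wrist16.png

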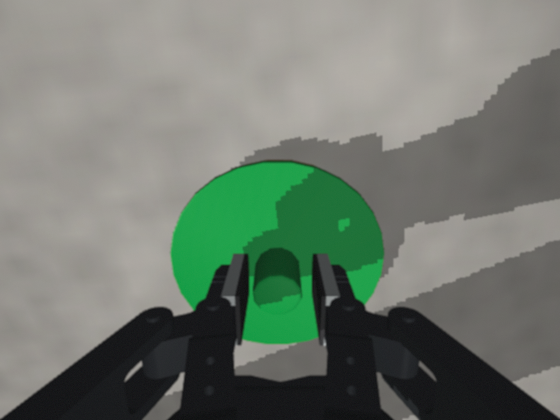

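Call:
{"op": "jog_arm", "data": {
  "series": [
    [-0.001, -0.001, 0.002, 0],
    [0, 0, 0, 0],
    [0, 0, 0, 0],
    [0, 0, 0, 0],
    [0, 0, 0, 0],
    [0, 0, 0, 0],
    [0, 0, 0, 0],
    [0, 0, 0, 0]
  ],
  "grip": 0.01,
  "grip_force": 25
}}

```text
time: 21.02
eef_pos: [0.4416, -0.3453, 0.0355]
tcp_rot: [0.998, -0.05, -0.04, 0.002]
contact_force: [-0.2, -0.4, 1.0]
opening: 0.242
```

Call:
{"op": "jog_arm", "data": {
  "series": [
    [0, 0, -0.005, 0],
    [0, 0, -0.007, 0],
    [0, 0, -0.007, 0],
    [0, 0, -0.007, 0],
    [0, 0, -0.007, 0],
    [0, 0, -0.007, 0],
    [0, 0, -0.007, 0],
    [0, 0, -0.004, 0]
  ]
}}

```text
time: 21.68
eef_pos: [0.4454, -0.3444, 0.0904]
tcp_rot: [0.998, -0.05, -0.041, 0.001]
contact_force: [-0.4, -1.2, -1.3]
opening: 0.244
```

```bash
python3 pic.py 17;python3 - <<'E'
import cv2
a=cv2.imread('pics/sideraw17.png')[100:240,140:320];cv2.imwrite('pics/si17.png',cv2.resize(a,None,fx=4,fy=4,interpolation=cv2.INTER_CUBIC))
a=cv2.imread('pics/sceneraw17.png')[270:400,90:250];cv2.imwrite('pics/sc17.png',cv2.resize(a,None,fx=4,fy=4,interpolation=cv2.INTER_CUBIC))
E
```

```text
[ 0.44538196 -0.34435592  0.09043832] [ 0.9979 -0.0503 -0.0413  0.0014] [-0.38 -1.16 -1.27] 20.80055895846203 21.6833
```

View pics/si17.png

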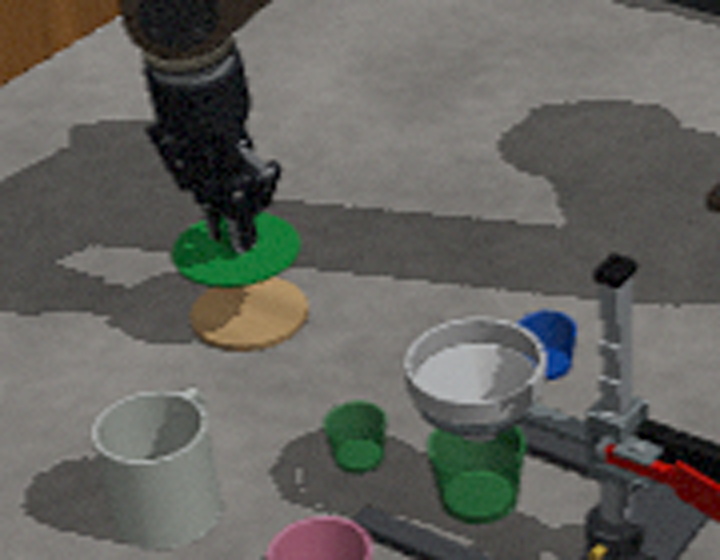

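View pics/wrist17.png

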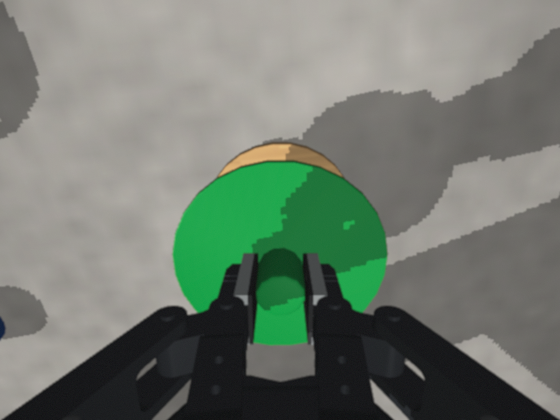

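The cap is held level (opening 20.8 mm). I carry it up and across to a point above the dripper.

Call:
{"op": "jog_arm", "data": {
  "series": [
    [0, 0, -0.015, 0],
    [0, 0, -0.02, 0],
    [0, -0.01, -0.02, 0],
    [0.002, -0.015, -0.02, 0],
    [0.003, -0.02, -0.015, 0],
    [0.003, -0.022, -0.005, 0],
    [0.003, -0.022, 0, 0],
    [0.003, -0.022, 0, 0]
  ]
}}

```text
time: 22.5
eef_pos: [0.4759, -0.2334, 0.1818]
tcp_rot: [0.997, -0.054, -0.045, -0.002]
contact_force: [0.1, 0.0, -1.0]
opening: 0.245
```

Call:
{"op": "jog_arm", "data": {
  "series": [
    [0.003, -0.022, 0, 0],
    [0.003, -0.022, 0, 0],
    [0.003, -0.022, 0, 0],
    [0.003, -0.022, 0, 0],
    [0.003, -0.02, 0, 0],
    [0.002, -0.015, 0, 0],
    [0.002, -0.01, 0, 0],
    [0, 0, 0, 0]
  ]
}}

```text
time: 23.17
eef_pos: [0.5076, -0.092, 0.1754]
tcp_rot: [0.997, -0.053, -0.049, -0.004]
contact_force: [-0.5, -0.6, -1.6]
opening: 0.241
```

```bash
python3 - <<'E'
from h import *
from scipy.spatial.transform import Rotation as Ro
st=monitor.get_state();M=Ro.from_quat(st['tcp_rot']).as_matrix();print(st['eef_pos'],'\n',M.round(3),st['opening']*85.4)
print('tool',M.T@(np.array([.5276,-.0429,.152])-st['eef_pos']))
E
```

```text
[ 0.50762996 -0.09199637  0.1754195 ] 
 [[ 0.99  -0.105 -0.098]
 [-0.104 -0.994  0.014]
 [-0.099 -0.004 -0.995]] 20.568031394678506
tool [ 0.0169526  -0.05084192  0.02203266]
```

Call:
{"op": "jog_arm", "data": {
  "series": [
    [0.003, -0.01, -0.002, 0],
    [0.003, -0.011, -0.002, 0],
    [0.003, -0.011, -0.001, 0],
    [0.003, -0.01, -0.001, 0],
    [0.002, -0.006, -0.001, 0],
    [0.001, -0.002, 0, 0],
    [0, 0, 0, 0],
    [0, 0, 0, 0]
  ]
}}

```text
time: 23.83
eef_pos: [0.5307, -0.0409, 0.181]
tcp_rot: [0.997, -0.053, -0.05, -0.004]
contact_force: [0.9, -0.3, -1.0]
opening: 0.244
```

```bash
python3 - <<'E'
from h import *
from scipy.spatial.transform import Rotation as Ro
s=cal('scene');d=cal('side')
st=monitor.get_state()
ims={n:vision.read_camera(n) for n in ('scene','side')}
M=Ro.from_quat(st['tcp_rot']).as_matrix();print(st['eef_pos'],'\n',M.round(3))
print('tool',M.T@(np.array([.5276,-.0429,.152])-st['eef_pos']))
e=st['eef_pos'];X=e+[-.0008,.0013,-.0195+.004]
out=[]
for n,c in (('scene',s),('side',d)):
    im=cv2.resize(ims[n][:,:,::-1],None,fx=4,fy=4,interpolation=cv2.INTER_CUBIC)
    for Y,r,col in ((X,.053,(0,0,255)),([.5268,-.0416,.1325],.05,(255,0,0))):
        for a in np.linspace(0,2*np.pi,60):
            p=proj(c,[Y[0]+r*np.cos(a),Y[1]+r*np.sin(a),Y[2]]);cv2.circle(im,tuple((p*4+1.6).astype(int)),1,col,-1)
    u,v=(proj(c,X)*4).astype(int);out.append(im[v-170:v+230,u-200:u+200])
cv2.imwrite('pics/ov18.png',np.hstack(out))
E
```

```text
[ 0.53065705 -0.04086424  0.18100568] 
 [[ 0.989 -0.107 -0.099]
 [-0.106 -0.994  0.013]
 [-0.1   -0.003 -0.995]]
tool [8.50661912e-05 2.42892957e-03 2.91361020e-02]
```

View pics/ov18.png

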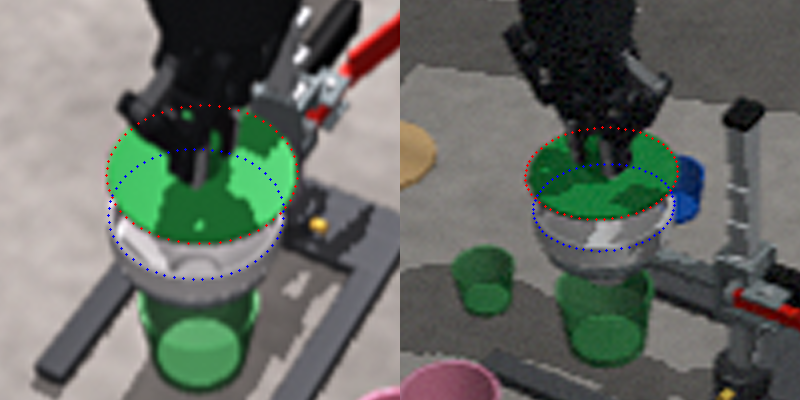

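Cap pose prediction (red) and mouth (blue) agree with both pictures. Descend along the tool's z.

Call:
{"op": "jog_arm", "data": {
  "series": [
    [0, 0.0012, 0.003, 0],
    [0, 0.0012, 0.003, 0],
    [0, 0, 0.003, 0],
    [0, 0, 0.003, 0],
    [0, 0, 0.002, 0],
    [0, 0, 0.002, 0],
    [0, 0, 0, 0],
    [0, 0, 0, 0]
  ]
}}

```text
time: 24.6
eef_pos: [0.5273, -0.0451, 0.1624]
tcp_rot: [0.997, -0.055, -0.051, -0.004]
contact_force: [-0.3, -0.8, 0.2]
opening: 0.242
```

```bash
python3 - <<'E'
from h import *
from scipy.spatial.transform import Rotation as Ro
st=monitor.get_state();M=Ro.from_quat(st['tcp_rot']).as_matrix();print(st['eef_pos'],st['contact_force'])
print('tool',M.T@(np.array([.5276,-.0429,.152])-st['eef_pos']))
E
```

```text
[ 0.52732237 -0.04506509  0.16236434] [-0.32864958 -0.77492154  0.1682702 ]
tool [ 0.00109403 -0.00215496  0.01031229]
```

Call:
{"op": "jog_arm", "data": {
  "series": [
    [0.001, -0.002, 0, 0],
    [0, 0, 0.001, 0],
    [0, 0, 0.001, 0],
    [0, 0, 0.001, 0],
    [0, 0, 0.001, 0],
    [0, 0, 0.001, 0],
    [0, 0, 0, 0],
    [0, 0, 0, 0]
  ]
}}

```text
time: 25.27
eef_pos: [0.5285, -0.0427, 0.1573]
tcp_rot: [0.997, -0.055, -0.05, -0.004]
contact_force: [-0.1, 0.4, 0.5]
opening: 0.244
```

```bash
python3 - <<'E'
from h import *
from scipy.spatial.transform import Rotation as Ro
st=monitor.get_state();M=Ro.from_quat(st['tcp_rot']).as_matrix();print(st['eef_pos'],st['contact_force'])
print('tool',M.T@(np.array([.5276,-.0429,.152])-st['eef_pos']))
E
```

```text
[ 0.52853586 -0.04274821  0.15728042] [-0.0664562   0.39490503  0.53931495]
tool [-0.00037679  0.00026682  0.00534495]
```

Aligned to under 1 mm, with the spigot entering freely. Continue gently.

Call:
{"op": "jog_arm", "data": {
  "series": [
    [0, 0, 0.001, 0],
    [0, 0, 0.001, 0],
    [0, 0, 0.001, 0],
    [0, 0, 0.001, 0],
    [0, 0, 0, 0],
    [0, 0, 0, 0],
    [0, 0, 0, 0],
    [0, 0, 0, 0]
  ]
}}

```text
time: 25.93
eef_pos: [0.5284, -0.0428, 0.1536]
tcp_rot: [0.997, -0.055, -0.05, -0.004]
contact_force: [0.0, -0.6, -0.2]
opening: 0.242
```

```bash
python3 - <<'E'
from h import *
from scipy.spatial.transform import Rotation as Ro
s=cal('scene');d=cal('side')
st=monitor.get_state();M=Ro.from_quat(st['tcp_rot']).as_matrix();print(st['eef_pos'],st['contact_force'])
print('tool',M.T@(np.array([.5276,-.0429,.152])-st['eef_pos']))
out=[]
for n,c in (('scene',s),('side',d)):
    im=cv2.resize(vision.read_camera(n)[:,:,::-1],None,fx=4,fy=4,interpolation=cv2.INTER_CUBIC)
    u,v=(proj(c,[.527,-.042,.133])*4).astype(int);out.append(im[v-170:v+230,u-200:u+200])
cv2.imwrite('pics/c19.png',np.hstack(out))
E
```

```text
[ 0.52836302 -0.04275411  0.15360397] [ 0.03115418 -0.62894938 -0.16976338]
tool [-0.00057817  0.00023251  0.00166969]
```

View pics/c19.png

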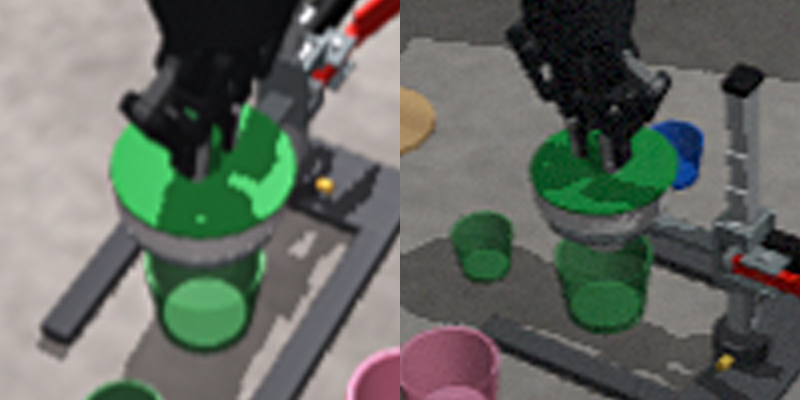

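Call:
{"op": "jog_arm", "data": {
  "series": [
    [0, 0, 0.0005, 0],
    [0, 0, 0.0005, 0],
    [0, 0, 0.0005, 0],
    [0, 0, 0.0005, 0],
    [0, 0, 0.0005, 0],
    [0, 0, 0, 0],
    [0, 0, 0, 0],
    [0, 0, 0, 0]
  ]
}}

```text
time: 26.7
eef_pos: [0.5284, -0.0427, 0.153]
tcp_rot: [0.997, -0.055, -0.05, -0.004]
contact_force: [-0.7, 0.6, 3.6]
opening: 0.245
```

Contact at 3.6 N with z stopped at 0.153 (predicted 0.152), so the cap is seated. Release.

Call:
{"op": "jog_arm", "data": {
  "series": [
    [0, 0, 0, 0],
    [0, 0, 0, 0],
    [0, 0, 0, 0],
    [0, 0, 0, 0],
    [0, 0, 0, 0],
    [0, 0, 0, 0],
    [0, 0, 0, 0],
    [0, 0, 0, 0]
  ],
  "grip": 0.05
}}

```text
time: 27.37
eef_pos: [0.5282, -0.0428, 0.1508]
tcp_rot: [0.997, -0.055, -0.05, -0.004]
contact_force: [0.2, 0.2, 0.0]
opening: 0.589
```

```bash
python3 pic.py 20
```

```text
[ 0.52820322 -0.04283215  0.15075147] [ 0.9972 -0.0548 -0.0499 -0.0039] [0.18 0.23 0.02] 50.27495469131372 27.3667
```

View pics/wrist20.png

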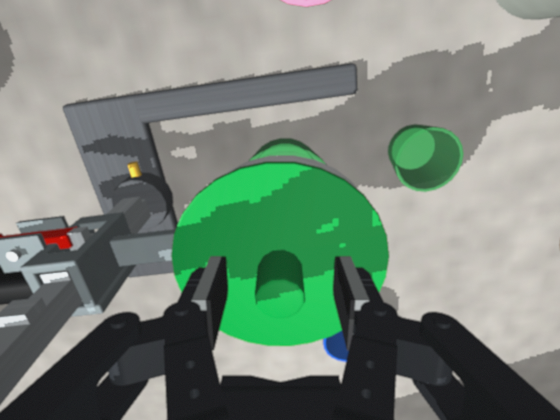

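Free of the knob. Lift along the tool axis, then check.

Call:
{"op": "jog_arm", "data": {
  "series": [
    [0, 0, -0.006, 0],
    [0, 0, -0.01, 0],
    [0, 0, -0.02, 0],
    [0, 0, -0.03, 0],
    [0, 0, -0.03, 0],
    [-0.02, 0, -0.03, 0],
    [-0.02, 0, -0.02, 0],
    [0, 0, 0, 0]
  ]
}}

```text
time: 28.18
eef_pos: [0.5024, -0.0403, 0.3108]
tcp_rot: [0.997, -0.055, -0.051, -0.004]
contact_force: [0.2, 0.1, 1.0]
opening: 0.586
```

```bash
python3 pic.py 21; python3 - <<'E'
from h import *
s=cal('scene');d=cal('side')
out=[]
pts={}
for n,c in (('scene',s),('side',d)):
    im0=cv2.imread(f'pics/{n}raw21.png');im=cv2.resize(im0,None,fx=4,fy=4,interpolation=cv2.INTER_CUBIC)
    hsv=cv2.cvtColor(im0,cv2.COLOR_BGR2HSV);g=cv2.inRange(hsv,(50,150,50),(75,255,255))
    for Y,r,col in (([.5268,-.0416,.1365],.053,(0,0,255)),([.5268,-.0416,.1325],.05,(255,0,0))):
        for a in np.linspace(0,2*np.pi,60):
            p=proj(c,[Y[0]+r*np.cos(a),Y[1]+r*np.sin(a),Y[2]]);cv2.circle(im,tuple((p*4+1.6).astype(int)),1,col,-1)
    u,v=(proj(c,[.527,-.042,.133])*4).astype(int);out.append(im[v-170:v+230,u-200:u+200])
cv2.imwrite('pics/c21.png',np.hstack(out))
E
```

```text
[ 0.5024426  -0.04033486  0.31075447] [ 0.9972 -0.0547 -0.0508 -0.004 ] [0.23 0.07 1.04] 50.067747358137304 28.1833
```

View pics/c21.png

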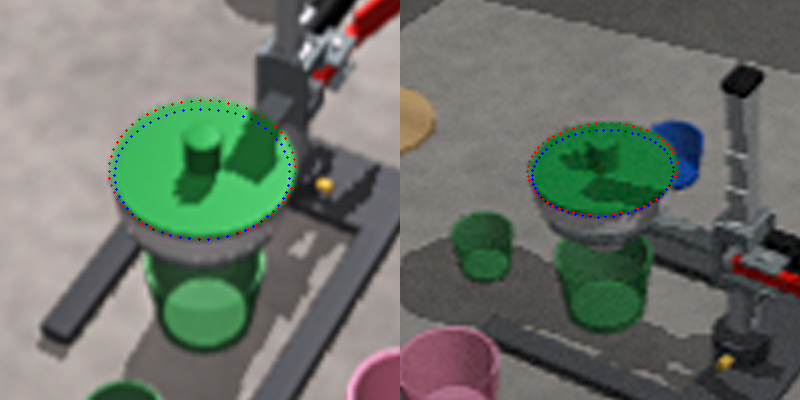

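View pics/wrist21.png

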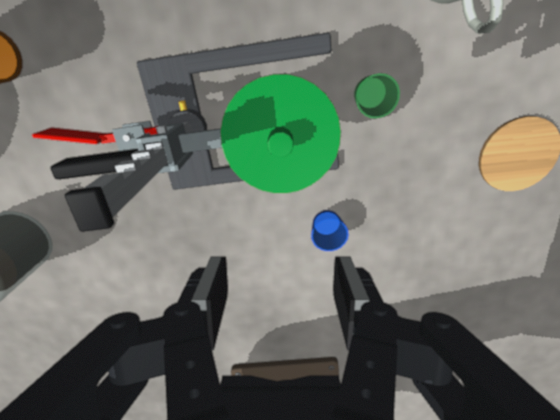

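View pics/sideraw21.png

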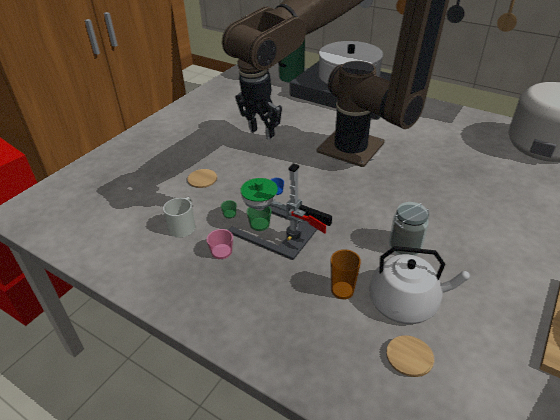

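The cap outline matches the predicted seated circle in both views and is level. The paddle is at rest and the robot is clear, so I hand in.

```bash
python3 -c "
from plant import workorder
print(workorder.sign_off())"
```

```text
the job is handed in; nothing more can be done
None
```

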